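# Load the lever fixture and start the cycle

### The arm

A 6-joint arm with a two-finger parallel gripper is mounted at the origin on the work surface. World frame = base frame: x ahead of the robot, y to its left, z up, the work surface at z = 0. Lengths are in m, angles in degrees, forces in N, time in s.
With the tool pointing down it reaches from about 0.425 to 1.125 m from the base axis. Payload 14.9 kg.
Tool frame: the origin (TCP) lies midway between the tips of the shut fingers; the grasp point (between the pads) lies 19 mm behind it (manip.grasp_offset is the z of the grasp point in the tool frame, in m); z points along the fingers, y is the line along which they close (so a half turn about z gives the same grasp; the last joint's range is limited). The gripper opens to 91 mm and grips with 3 to 60 N. Pads are 32 mm wide; open, the fingers measure 118 mm over their backs; the gripper's body (76 mm by 178 mm) begins 60 mm behind the grasp point.
Start: joints at [65.071, 21.709, 99.362, -0, 58.929, -1.908], TCP at [0.274, 0.644, 0.189] pointing down, gripper open.
Joint ranges: [-158.91, 158.91], [-42.39, 125.64], [0.06, 152.35], [-60.88, 240.88], [17.5, 164.5], [-176.32, 176.32]. Speed limits (degrees/s): [108.29, 108.29, 136.94, 180, 180, 180].

### API

Orientations are given as [roll, pitch, yaw] about the fixed x, y, z axes, in that order (R = Rz(yaw) Ry(pitch) Rx(roll)).
In Python, from bench import manip, viewer gives the robot as it stands.
- The arm moves only by the tool move_arm, never from a script. Its argument "increments" is a list of rows, each a list of 7 numbers: the shift along the tool's x, y, z in mm, then the turn, a rotation vector about the tool's x, y, z in degrees, then the finger opening in mm, from 0 to 91.2. A call has 1 to 5 rows; each row is the pose to reach, as a shift and turn from the pose commanded when the call began, along the tool's axes at that moment; what a row does not reach only later rows make up. A row lasts 1/10 s, in which the tool goes at most 50 mm and 8.59 degrees, less where a joint would pass 70% of its speed; a pose out of reach is approached as far as the arm can. A call with a gripper value outside its range is refused whole. The fingers move at their own pace and stop on an object; "grip_force" is the grip in N (left out, the last holds). Time passes only in rows, so rows that repeat a pose let the fingers close. It gives the time, the measured TCP pose, the force, the opening and the grip force at its end, in the units of the state.
- manip.sense(): the state, without advancing time (a new reading comes with each control period).
- viewer.capture(name): name is "side" or "top"; returns the picture (400x640x3 uint8, blue, green, red); there is no depth.
- viewer.calibration(name): a dict with "vfov" (degrees; the focal length in pixels is half the picture's height over the tangent of half this angle, whatever the lens; pixels are square), "cx", "cy" (the principal point, pixels), "origin" and "rotation" of the camera in the world. Camera axes: x right, y down, z forward; pixel columns grow to the right and rows downward; lengths in m; the calibration is good to about 2 mm. A picture is of the moment at which its call begins. calibration takes no time and is no camera call.
- manip.job_done(): hands the job in; it is judged then, once.
The state is a dict: "t": time; "joint_positions": joint angles; "qvel": joint speeds; "joint_torque": joint torques, N m; "ee_pos": TCP position; "ee_rot": TCP orientation; "force": force on the tool from outside, world axes, zero at the start; "ft_torque": the same for the moment, N m; "opening": finger opening in m; "finger_force": force on a finger pad.
Only numpy, scipy, OpenCV 4.12 (cv2) and the standard library are available. Lean on these libraries where they do the work, as an engineer would, in place of code of your own. Each camera call takes 0.05 s, during which the arm holds its last target. There are 200 camera calls.

### The job

Load this fixture station. First open the clamp by pulling its lever right over towards the robot, then slide both cogs, boss up, fully down onto the keyed hub, the large one at the bottom and the small one on top of it, and lay every bent rod that is on the bench in the notched rack, one to a pair of facing notches, turned so that both of its ends sit fully down in the notches. When everything is loaded, close the clamp again by throwing its lever right over away from the robot, then push the start button fully in and let it go. Leave the rest of the bench as it is.

Things in the scene. Friction and masses are not known exactly. Their poses are not given: they have to be found in the camera images.
- rod0: Z-shaped plain steel rod, 16 mm round, lying flat; all rods alike, one may be absent. Origin: under its middle, 8 mm below the centre line. Own x runs along the two end legs: centre line (own x,y, mm) (-80,-28), (-30,-28), (30,28), (80,28), round ends; the same after half a turn. 150 g, balanced at the middle of the sloping centre segment, where it is gripped
- rod1: Z-shaped plain steel rod, 16 mm round, lying flat; all rods alike, one may be absent. Origin: under its middle, 8 mm below the centre line. Own x runs along the two end legs: centre line (own x,y, mm) (-80,-28), (-30,-28), (30,28), (80,28), round ends; the same after half a turn. 150 g, balanced at the middle of the sloping centre segment, where it is gripped
- rod2: Z-shaped plain steel rod, 16 mm round, lying flat; all rods alike, one may be absent. Origin: under its middle, 8 mm below the centre line. Own x runs along the two end legs: centre line (own x,y, mm) (-80,-28), (-30,-28), (30,28), (80,28), round ends; the same after half a turn. 150 g, balanced at the middle of the sloping centre segment, where it is gripped
- rack: Fixed grey rack on a 160 x 254 x 8 mm plate; origin under its centre. Two bars along own y, 30 mm thick, at own x = -56 and 56 mm, with three open-topped notches each, 21 mm wide, 20 mm deep, floor 46 mm above the bench: at y = -94, -28, 38 mm (bar at x = -56) and -38, 28, 94 mm (bar at x = 56). A rod fits with its own x along the rack's x, either way round, one leg in a notch of each bar
- slot0 (a point): Point on the rack where the origin of a rod lies when it is seated in notch pair 0 (own y = -66 mm, 46 mm above the bench)
- slot1 (a point): Point on the rack where the origin of a rod lies when it is seated in notch pair 1 (own y = 0 mm, 46 mm above the bench)
- slot2 (a point): Point on the rack where the origin of a rod lies when it is seated in notch pair 2 (own y = 66 mm, 46 mm above the bench)
- hub: Fixed upright hub, 30 mm diameter, on a foot 68 mm wide, 10 mm high; origin: under the foot's centre. Top 70 mm above the bench, tapered over 7 mm. A key rib 8 mm wide stands out to 21 mm from the centre towards own +x, up to 62 mm. A cog goes down only with its keyway (own +x) over the rib. Seated, the large cog's origin is 10 mm and the small one's 36 mm above the hub's origin
- cog_large: The large cog. Dark steel; octagonal boss 52 mm across flats, 26 mm high in all, on a 10 mm thick toothed plate 100 mm across, lying boss up. Bore 34 mm through, with one keyway 12 mm wide reaching 24 mm from the centre towards own +x. Flats of the boss face own x, y and the diagonals. Origin: centre of the underside, own z up. About 320 g
- cog_small: The small cog. Dark steel; octagonal boss 52 mm across flats, 26 mm high in all, on a 10 mm thick toothed plate 74 mm across, lying boss up. Bore 34 mm through, with one keyway 12 mm wide reaching 24 mm from the centre towards own +x. Flats of the boss face own x, y and the diagonals. Origin: centre of the underside, own z up. About 220 g
- clamp (a joint): Clamp lever angle, rad: 0 open, leaning 0.5 rad from upright towards the robot (-x); 1.0 closed, leaning 0.5 rad away from it (+x); between stops, stays where it is left, 1 N at the tip moves it. Starts closed. Swings in the vertical x-z plane
- clamp_tip (a point): Centre of the 26 mm black ball at the end of the clamp lever, 80 mm from its pivot, which is 22 mm above the bench on a grey block 70 x 50 x 25 mm
- start (a joint): Start button travel, m: 0 out, 0.006 fully in, springs back, needs 5 N
- start_top (a point): Centre of the top face of the green round start button, 36 mm across, on a black housing; pressed straight down
- bracket: Bystander: steel angle bracket, 60 x 60 mm, 50 mm high, to be left alone
- wrench: Bystander: steel wrench, to be left alone
- oiler: Bystander: white oil bottle, 56 mm across, 150 mm high, to be left alone
- grease: Bystander: grey grease jar, 70 mm across, 80 mm high, to be left alone
- spacer: Bystander: smooth steel spacer ring, 60 mm across, 20 mm high, to be left alone
- mallet: Bystander: hammer, to be left alone
Not all that is in view belongs to the job. Leave any brown or purple look-alike of the cog_small alone.

How it is judged (in metres and radians):
On the way, in this order (a step that is already met when the one before it is completed fails the run):
1. the clamp lever is opened: pulled right over towards the robot (value of joint clamp below 0.15 rad), for 0.1 s.
2. both cogs are on the hub and every rod is seated in the rack (((horizontal distance between rod0 and slot0 below 0.014 m and z of rod0 in the frame of slot0 between -0.005 and 0.005 m) or (horizontal distance between rod0 and slot1 below 0.014 m and z of rod0 in the frame of slot1 between -0.005 and 0.005 m) or (horizontal distance between rod0 and slot2 below 0.014 m and z of rod0 in the frame of slot2 between -0.005 and 0.005 m)) and angle between the x axis of each of rod0, rod1, rod2 and the x axis of rack, either way round below 0.1 rad and angle between each of rod0, rod1, rod2's own z axis and vertical below 0.1 rad and linear speed of each of rod0, rod1, rod2, cog_large, cog_small below 0.03 m/s and ((horizontal distance between rod1 and slot0 below 0.014 m and z of rod1 in the frame of slot0 between -0.005 and 0.005 m) or (horizontal distance between rod1 and slot1 below 0.014 m and z of rod1 in the frame of slot1 between -0.005 and 0.005 m) or (horizontal distance between rod1 and slot2 below 0.014 m and z of rod1 in the frame of slot2 between -0.005 and 0.005 m)) and ((horizontal distance between rod2 and slot0 below 0.014 m and z of rod2 in the frame of slot0 between -0.005 and 0.005 m) or (horizontal distance between rod2 and slot1 below 0.014 m and z of rod2 in the frame of slot1 between -0.005 and 0.005 m) or (horizontal distance between rod2 and slot2 below 0.014 m and z of rod2 in the frame of slot2 between -0.005 and 0.005 m)) and horizontal distance between each of cog_large, cog_small and hub below 0.006 m and z of cog_large in the frame of hub between 0.005 and 0.014 m and angle between each of cog_large, cog_small's own z axis and vertical below 0.08 rad and z of cog_small in the frame of hub between 0.031 and 0.04 m), for 0.2 s.
3. the clamp lever is thrown right over (value of joint clamp above 0.85 rad), for 0.1 s.
4. the start button is pushed in (value of joint start above 0.0045 m), for 0.05 s.
At the end, for the whole second after the job is handed in: Every present rod rests in a notch pair (14 mm sideways, 5 mm in height, 0.1 rad in direction and tilt of its slot); large cog fully down on the hub, small one fully down on it (6 mm off axis, 4 mm in height); clamp beyond 0.85 rad; start button out again (all of step 2 and value of joint clamp above 0.85 rad and value of joint start below 0.002 m); the robot touches nothing.
It fails at once if a bystander (wrench, oil bottle, grease jar, spacer ring, hammer, angle bracket) is moved more than 40 mm (distance of any of wrench, oiler, grease, spacer, mallet, bracket from where it was at the start of the episode above 0.04 m).
Of rod0, rod1, rod2 only 2 to 3 are there at a start; the rules pass over those that are not, and their reading is None.
At some moment in a run one of rod0, rod1, rod2, cog_large, cog_small may be knocked a few centimetres aside while the robot is not near it.
It also fails if it takes over 208 s, if anything falls off the work surface, if the arm or the gripper's body presses on something with over 40 N, if the wrist force passes 120 N, or if a joint passes its speed limit or range.

## Working session

There is one attempt and no reset: what is moved stays moved. The work goes in short steps, Python scripts to look and compute and a tool call to move; the robot and the scene stay as the last step left them, time stands still between calls to the robot, and variables do not carry over. Pictures are saved under pics/ and viewed, at most 14 in all, crops included, and the job is handed in when it is done.

Besides the shell and the picture viewer there is one more tool, called after "Call:" as a command line: name --pt "numbers of a row" for each row, then --argument value for the rest. move_arm: Moves the arm, as the interface text tells. Its arguments: {"type":"object","properties":{"increments":{"type":"array"},"grip_force":{"type":"number"}},"required":["increments"]}

```bash
ls; mkdir -p pics; python3 - <<'E'
from bench import manip, viewer
import cv2
s=manip.sense(); print(s['t'],s['ee_pos'],s['ee_rot'],s['opening'],manip.grasp_offset)
for n in ('side','top'):
    print(n,viewer.calibration(n)); cv2.imwrite(f'pics/{n}0.png',viewer.capture(n))
E
```

```text
pics
0.0 [0.27357775 0.64386711 0.18787305] [-1.79937479e+02 -3.27074120e-03  1.56976449e+02] 0.0912374470664857 -0.0188
side {'vfov': 47.34685455882838, 'cx': 317.09934534950696, 'cy': 197.45480417975588, 'origin': array([ 0.19753261, -0.7384493 ,  1.08050168]), 'rotation': array([-135.86691434,    0.77785179,  -21.1822522 ])}
top {'vfov': 54.542553778004034, 'cx': 319.45471310542405, 'cy': 196.31907436376665, 'origin': array([0.46672868, 0.12795608, 1.38958338]), 'rotation': array([-175.73156354,    0.26474288,  -91.26607015])}
```

View pics/side0.png

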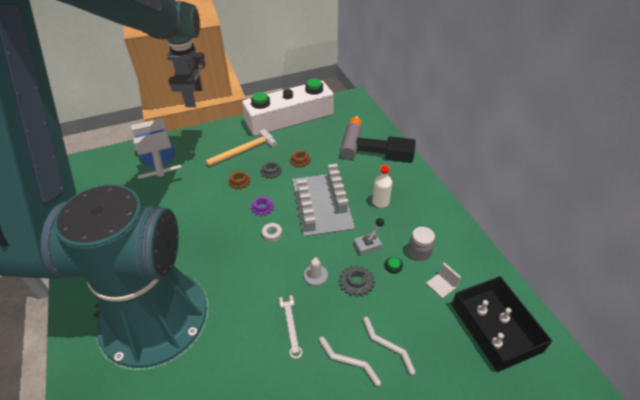

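View pics/top0.png

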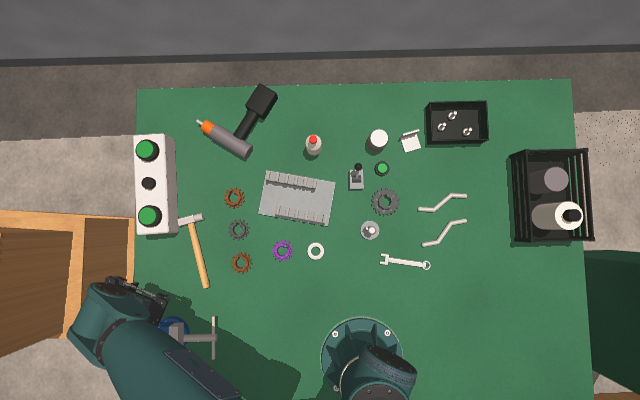

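The side view shows the two rods at (350,360) and (388,345), hub (315,272), large cog (357,281), dark small cog (271,170), rack (322,203), clamp ball (380,222) and button (394,264). The top view shows the same items: rods (443,203) and (445,233), hub (370,230), large cog (385,202), small cog (239,230), rack (297,198), clamp (357,175), button (382,168). Only two rods are present.

```bash
cat > h.py <<'E'
from bench import manip, viewer
import cv2, numpy as np
from scipy.spatial.transform import Rotation as R
def cam(n):
    c=viewer.calibration(n); f=200/np.tan(np.radians(c['vfov']/2))
    return f,c['cx'],c['cy'],np.array(c['origin']),R.from_euler('xyz',c['rotation'],degrees=True).as_matrix()
C={n:cam(n) for n in('side','top')}
def ray(n,u,v):
    f,cx,cy,o,M=C[n]; d=M@np.array([(u-cx)/f,(v-cy)/f,1]); return o,d/np.linalg.norm(d)
def onz(n,u,v,z):
    o,d=ray(n,u,v); return o+d*(z-o[2])/d[2]
def proj(n,p):
    f,cx,cy,o,M=C[n]; q=M.T@(np.array(p)-o); return np.array([f*q[0]/q[2]+cx,f*q[1]/q[2]+cy])
def tri(ps,pt):
    (o1,d1),(o2,d2)=ray('side',*ps),ray('top',*pt)
    A=np.c_[d1,-d2]; k=np.linalg.lstsq(A,o2-o1,rcond=None)[0]
    a,b=o1+k[0]*d1,o2+k[1]*d2; return (a+b)/2,np.linalg.norm(a-b)
def comps(mask,lo=15,hi=4000):
    n,l,s,c=cv2.connectedComponentsWithStats(mask.astype(np.uint8))
    return [(s[i],c[i],l==i) for i in range(1,n) if lo<s[i][4]<hi]
E
python3 - <<'E'
from h import *
for n,(x0,y0,x1,y1),k in (('top',(222,130,482,280),3),('side',(225,140,425,390),2.4)):
    im=cv2.imread(f'pics/{n}0.png'); h=cv2.cvtColor(im,cv2.COLOR_BGR2HSV)
    cv2.imwrite(f'pics/{n}0c.png',cv2.resize(im[y0:y1,x0:x1],None,fx=k,fy=k,interpolation=cv2.INTER_CUBIC))
    for nm,m in (('light',(h[...,1]<70)&(h[...,2]>110)),('dark',(h[...,1]<70)&(h[...,2]<95)),('green',(h[...,1]>170)&(h[...,0]>50)&(h[...,0]<75)&(h[...,2]>100))):
        for s,c,_ in comps(m):
            if x0-10<c[0]<x1+10 and y0-10<c[1]<y1+10: print(n,nm,s,c.round(1))
E
```

```text
top light [438 122   8   9  39] [441.5 125.9]
top light [210 124  41  32 489] [229.7 139.3]
top light [463 127   9   8  37] [466.9 130.5]
top light [370 129  18  18 261] [378.7 137.4]
top light [401 129  20  24 312] [410.5 141.2]
top light [305 134  17  21 222] [313.5 145.6]
top light [350 169  14  20 166] [357.4 180.6]
top light [ 258  170   78   56 2957] [296.9 197.3]
top light [418 193  50  19 262] [442.2 201.9]
top light [422 218  45  29 265] [444. 232.]
top light [360 220  20  20 255] [370.  229.2]
top light [307 242  17  18 190] [315.3 250.5]
top light [380 253  51  17 323] [404.1 261.5]
top dark [ 425  101   64   44 2413] [456.6 121.9]
top dark [366 135  20  17 119] [373.4 146. ]
top dark [209 136  44  23 120] [235.  148.8]
top dark [375 161  14  15  75] [381.1 168.5]
top dark [355 163   7   8  43] [358.  166.6]
top dark [349 171   8  19  25] [350.1 182.2]
top dark [352 174   9   8  39] [355.2 178.8]
top dark [290 184  25   6  27] [301.9 186.5]
top dark [377 194  13  16  35] [381.1 204.5]
top dark [385 194   7  12  20] [388.4 199. ]
top dark [234 220  14  20  60] [241.9 231.7]
[... 379 characters left out ...]

side light [303 257  25  29 471] [315.8 272.7]
side light [278 295  25  65 641] [290.8 326.7]
side light [363 316  53  60 559] [389.3 345.1]
side light [318 336  64  51 596] [349.9 360.5]
side dark [ 340  137   76   25 1157] [384.3 148.1]
side dark [261 162  20  16 243] [270.6 169.8]
side dark [327 175  12  37  97] [332.8 193.4]
side dark [377 219   7   8  43] [379.6 222.2]
side dark [301 221   5  11  24] [303.3 225.2]
side dark [363 236  10   9  46] [366.9 240.7]
side dark [408 237  24  24 285] [417.1 251.6]
side dark [354 243   7  12  26] [357.  248.7]
side dark [385 263  17  10  51] [392.3 268.8]
side dark [339 267  35  29 678] [356.2 281. ]
side green [388 258  12  10 103] [393.6 262.4]
```

View pics/top0c.png

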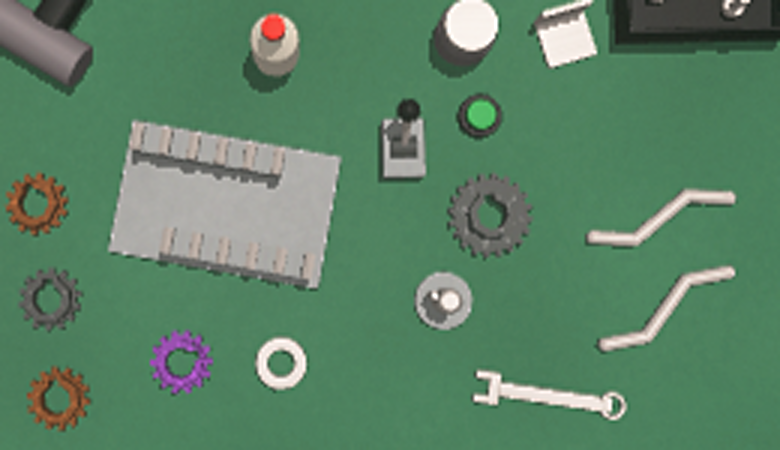

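View pics/side0c.png

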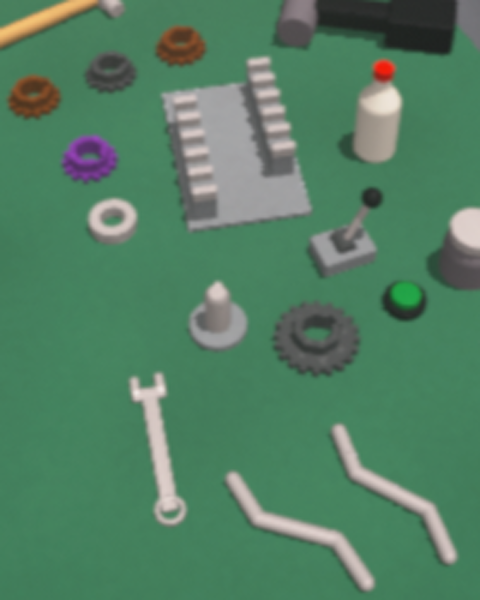

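The top crop shows that each rack bar carries six posts (three notches, at gaps 1, 3 and 5), the lever leans away (closed), and both rods have their legs roughly along world -y. In the side crop the hub, cogs and rods match. I'll enlarge the rack, hub and cogs next.

```bash
python3 - <<'E'
from h import *
for n in('top','side'):
    a=np.mean([viewer.capture(n).astype(float) for _ in range(4)],0); np.save(f'{n}0.npy',a)
    print(n,np.abs(a-cv2.imread(f'pics/{n}0.png')).mean())
T,S=np.load('top0.npy'),np.load('side0.npy')
def crop(a,u,v,w,h,W,H):
    M=np.array([[W/w,0,-(u-w/2)*W/w+W/w/2-.5],[0,H/h,-(v-h/2)*H/h+H/h/2-.5]])
    return cv2.warpAffine(a.astype(np.uint8),M,(W,H),flags=cv2.INTER_CUBIC)
r1=np.hstack([crop(T,297,197,96,72,400,300),crop(S,323,200,106.7,80,400,300)])
r2=np.hstack([crop(T,370,230,28,42,200,300),crop(T,385,202,28,42,200,300),crop(T,239,230,28,42,200,300),crop(S,315,270,32,48,200,300)])
cv2.imwrite('pics/mos1.png',np.vstack([r1,r2]))
q=np.vstack([np.hstack([crop(S,357,280,44,33,400,300),crop(S,271,170,32,24,400,300)]),np.hstack([crop(T,358,174,40,30,400,300),crop(S,370,235,40,30,400,300)])])
cv2.imwrite('pics/mos2.png',q)
E
```

```text
top 0.6080618489583334
side 0.37102604166666664
```

View pics/mos1.png

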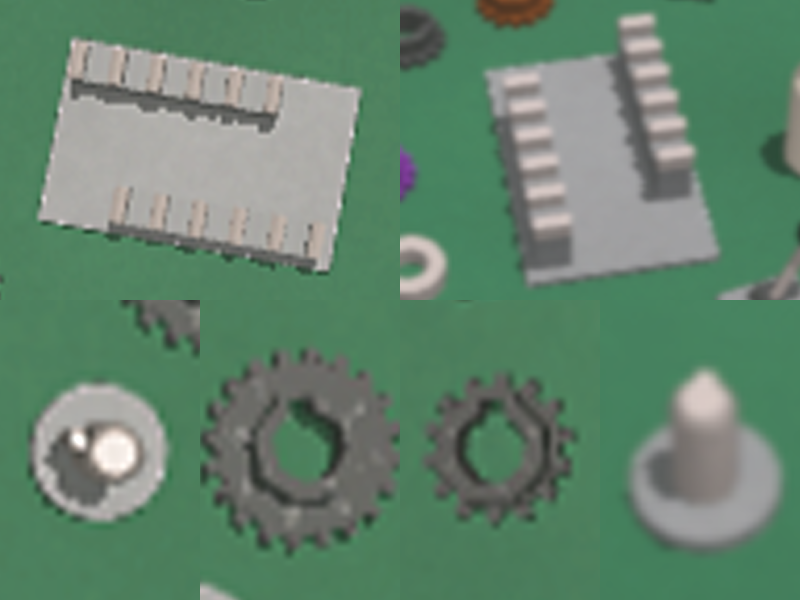

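View pics/mos2.png

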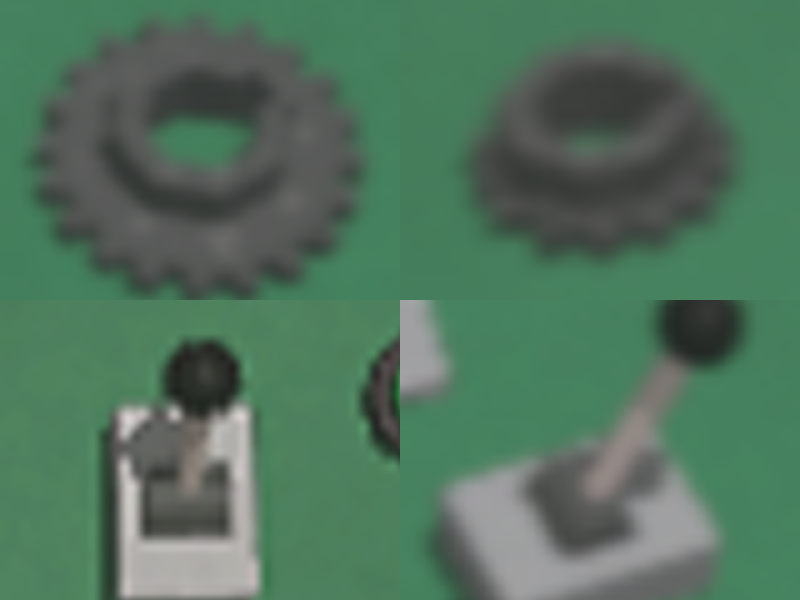

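The mosaics show that the hub's rib tip is the bright spot left of the hub top, so the rib points roughly +y. Both cogs have their keyway towards the picture's top, roughly +x. The rack posts and the lever ball are clearly visible. Next I'll measure.

```bash
cat > meas.py <<'E'
from h import *
def hsv(a): return cv2.cvtColor(a.astype(np.uint8),cv2.COLOR_BGR2HSV).astype(int)
def near(a,u,v,r,smax=95,lo=40):
    h=hsv(a); best=None
    for s,c,m in comps(h[...,1]<smax,lo):
        d=np.hypot(c[0]-u,c[1]-v)
        if d<r and (best is None or d<best[0]): best=(d,s,c,m)
    return best
seg=[((-80,-28),(-30,-28)),((-30,-28),(30,28)),((30,28),(80,28))]
P=np.vstack([np.linspace(a,b,int(np.hypot(b[0]-a[0],b[1]-a[1])*4)) for a,b in seg])
def pax(P):
    w,v=np.linalg.eigh(np.cov(P.T)); return np.arctan2(v[1,1],v[0,1])
TH0=pax(P)
def rod(n,a,u,v,z=.008):
    b=near(a,u,v,25); ys,xs=np.nonzero(b[3])
    g=hsv(a)[...,2][ys,xs]
    Q=np.array([onz(n,x,y,z)[:2] for x,y in zip(xs,ys)]); 
    return Q.mean(0),np.degrees((pax(Q)-TH0+np.pi/2)%np.pi-np.pi/2),b[2],len(xs)
E
python3 - <<'E'
from meas import *
T,S=np.load('top0.npy'),np.load('side0.npy')
print('TH0',np.degrees(TH0))
for pt,ps in (((442,202),(389,345)),((444,232),(350,360))):
    a=rod('top',T,*pt); b=rod('side',S,*ps); print('rod',a,b,tri(b[2],a[2]))
def circ(a,u,v,r,smax=95):
    b=near(a,u,v,r,smax); c=max(cv2.findContours(b[3].astype(np.uint8),cv2.RETR_EXTERNAL,cv2.CHAIN_APPROX_NONE)[0],key=len)
    return cv2.fitEllipse(cv2.convexHull(c)),b[1][4]
for nm,pt,ps in (('L',(385,202),(357,281)),('S',(239,230),(271,170)),('hub',(370,230),(315,275))):
    et,at=circ(T,*pt,12); es,as_=circ(S,*ps,14)
    p,g=tri(es[0],et[0]); print(nm,np.round(et[0],2),np.round(et[1],1),at,np.round(es[0],2),np.round(es[1],1),as_,'tri',p.round(4),g.round(4),'top z5/z10',onz('top',*et[0],.005).round(4),onz('top',*et[0],.01).round(4),'side',onz('side',*es[0],.005).round(4))
# bright hub top and rib
v=hsv(T)[...,2]; sub=v[222:240,360:382]; print(sub)
# rack posts: warm
for n,a,(x0,y0,x1,y1) in (('top',T,(255,165,340,232)),('side',S,(288,158,362,242))):
    h=hsv(a); m=((a[...,2]-a[...,0])>8)&(h[...,1]<95)&(h[...,2]>140); q=np.zeros_like(m); q[y0:y1,x0:x1]=m[y0:y1,x0:x1]
    for s,c,_ in comps(q,3): print(n,s[4],c.round(1),onz(n,*c,.066).round(4)[:2])
# ball, button
for n,a,b,g in (('top',T,(358,166.6),(382,168)),('side',S,(380,222),(394,264))):
    h=hsv(a); 
    for nm,mm,w in (('ball',h[...,2]<75,b),('btn',(h[...,1]>150)&(h[...,2]>110)&(h[...,0]>45)&(h[...,0]<80)&(a[...,2]<70),g)):
        for s,c,_ in comps(mm,8,300):
            if np.hypot(*(c-np.array(w)))<8: print(n,nm,s,c.round(2))
E
```

```text
TH0 -152.5172870242394
rod (array([ 0.5400365 , -0.30222299]), np.float64(83.48896653503758), array([441.52013423, 201.97315436]), 298) (array([ 0.54024663, -0.3061917 ]), np.float64(83.4039607775534), array([388.99122807, 345.35380117]), 684) (array([ 0.54147456, -0.3045862 ,  0.00180201]), np.float64(0.0024238098937997684))
rod (array([ 0.43275933, -0.30478074]), np.float64(-82.18885589478785), array([443.61666667, 232.2       ]), 300) (array([ 0.4332655 , -0.30721348]), np.float64(-82.33069520596645), array([349.76923077, 360.84475524]), 715) (array([ 0.43361064, -0.30625227,  0.00426206]), np.float64(0.002114696128787282))
L [385.03 201.14] [28.5 28.7] 557 [356.58 280.46] [31.5 36.8] 861 tri [ 0.5472 -0.1017  0.0043] 0.0009 top z5/z10 [ 0.5477 -0.1018  0.005 ] [ 0.5474 -0.1009  0.01  ] side [ 0.5466 -0.102   0.005 ]
S [238.27 229.43] [20.8 21.8] 288 [270.61 169.53] [17.8 21.7] 310 tri [0.4583 0.4227 0.0095] 0.0004 top z5/z10 [0.4585 0.4236 0.005 ] [0.4586 0.4225 0.01  ] side [0.4592 0.4276 0.005 ]
hub [369.28 229.67] [19.6 20.2] 321 [315.31 272.26] [25.2 30.3] 556 tri [ 0.4473 -0
[... 2130 characters left out ...]
305.4 214.5] [0.5045 0.181 ]
top 36 [314.9 216.1] [0.4985 0.1487]
top 33 [324.5 218.1] [0.4909 0.1163]
side 25 [332.4 165.7] [0.6408 0.3024]
side 30 [333.8 172.2] [0.6326 0.2715]
side 32 [335.8 179. ] [0.6262 0.2393]
side 33 [301.3 181.3] [0.5193 0.2707]
side 32 [338.1 185.8] [0.6209 0.2074]
side 33 [302.9 188.5] [0.5131 0.2381]
side 34 [340.3 193.1] [0.6144 0.175 ]
side 35 [304.8 195.5] [0.5078 0.2064]
side 34 [342.2 200.5] [0.6073 0.1432]
side 38 [306.4 203. ] [0.5013 0.1744]
side 42 [307.8 210.9] [0.494  0.1422]
side 40 [309.6 218.9] [0.4877 0.1101]
top ball [355 163   7   8  44] [357.89 166.36]
side ball [376 219   8   7  49] [379.43 221.96]
side btn [388 257  13  11 106] [393.86 261.94]
```

```bash
python3 - <<'E'
import re
s=open('meas.py').read()
s=s.replace("TH0=pax(P)","""gx,gy=np.meshgrid(np.arange(-100,101,1.),np.arange(-50,51,1.)); G=np.c_[gx.ravel(),gy.ravel()]
from scipy.spatial import cKDTree
TH0=pax(G[cKDTree(P).query(G)[0]<8])""")
open('meas.py','w').write(s)
E
python3 - <<'E'
from meas import *
T,S=np.load('top0.npy'),np.load('side0.npy')
print('TH0',np.degrees(TH0))
for pt,ps in (((442,202),(389,345)),((444,232),(350,360))): print(rod('top',T,*pt)[1],rod('side',S,*ps)[1])
v=hsv(T)[...,2]
def cen(a,x0,y0,x1,y1,bg):
    ys,xs=np.mgrid[y0:y1,x0:x1]; w=np.clip(a[y0:y1,x0:x1]-bg,0,None); return np.array([(xs*w).sum(),(ys*w).sum()])/w.sum()
ct=cen(v,369,226,376,235,185); cr=cen(v,366,227,368,230,105)
p,q=onz('top',*ct,.070),onz('top',*cr,.062); d=(q-p)[:2]
print('hubtop',ct,p,'rib',cr,q,np.hypot(*d),np.degrees(np.arctan2(d[1],d[0])))
vs=hsv(S)[...,2]; print(vs[255:268,307:325])
b,g=tri((379.43,221.96),(357.89,166.36)); print('ball',b,g)
h=hsv(T); print([(s[4],c) for s,c,_ in comps((h[...,1]>150)&(h[...,2]>135)&(h[...,0]>45)&(h[...,0]<80),8,600) if abs(c[0]-382)<6])
pt=[c for s,c,_ in comps((h[...,1]>150)&(h[...,2]>135)&(h[...,0]>45)&(h[...,0]<80),8,600) if np.hypot(c[0]-382,c[1]-168)<8]
if pt: print('btn',tri((393.86,261.94),pt[0]))
# posts tri
t=np.array([[267,175],[276.4,176.1],[285.7,178.1],[295.1,179.8],[304.8,181.4],[314.1,182.9],[276.9,209.5],[286.4,211.2],[296.1,213],[305.4,214.5],[314.9,216.1],[324.5,218.1]])
s=np.array([[332.4,165.7],[333.8,172.2],[335.8,179],[338.1,185.8],[340.3,193.1],[342.2,200.5],[301.3,181.3],[302.9,188.5],[304.8,195.5],[306.4,203],[307.8,210.9],[309.6,218.9]])
r=[tri(a,b) for a,b in zip(s,t)]; Q=np.array([x for x,_ in r]); print('posts tri mean',Q.mean(0),Q[:,2].round(3),np.mean([g for _,g in r]))
yv=Q[0]-Q[5]+Q[6]-Q[11]; print('own y ang',np.degrees(np.arctan2(yv[1],yv[0])))
E
```

```text
TH0 -153.91191381745014
84.8835933282483 84.79858757076418
-80.79422910157712 -80.93606841275572
hubtop [371.63055729 229.86286788] [ 0.44747026 -0.04227272  0.07      ] rib [366.52005944 228.00742942] [ 0.45403592 -0.02610151  0.062     ] 0.017453248652012077 67.9023914440805
[[129 130 129 129 130 130 129 131 131 130 130 131 131 131 131 131 131 132]
 [129 129 129 129 129 129 130 134 138 136 134 132 131 131 132 132 132 132]
 [129 129 129 130 130 130 134 150 165 160 148 135 131 131 131 131 131 132]
 [129 129 130 131 132 136 149 174 202 193 167 142 132 131 131 131 132 131]
 [129 129 130 131 136 154 177 204 216 210 185 155 137 131 131 131 131 131]
 [129 129 128 130 143 175 204 215 216 215 206 179 149 133 130 130 130 130]
 [129 129 128 131 152 194 213 216 217 217 215 200 165 139 130 130 130 130]
 [129 128 125 127 153 192 211 216 218 218 215 202 174 142 131 131 131 131]
 [129 127 123 122 145 179 205 213 215 213 207 193 168 142 132 130 131 131]
 [129 128 123 120 134 160 183 196 200 198 191 178 160 138 132 131 131 131]
 [129 129 126 120 126 144 158 169 175 176 173 165 152 137 135 134 132 131]
 [132 136 135 125 122 130 140 148 154 157 157 153 146 139 141 144 139 133]
 [140 148 146 133 121 121 127 134 140 143 144 145 143 142 146 154 150 142]]
ball [6.6101903e-01 5.2605767e-04 9.4995589e-02] 0.0012210417526410057
[]
posts tri mean [0.56760052 0.21437615 0.05759572] [0.057 0.057 0.057 0.058 0.058 0.058 0.057 0.056 0.059 0.058 0.057 0.058] 0.0016204881886207176
own y ang 78.61124954571083
```

```bash
python3 - <<'E'
from meas import *
T,S=np.load('top0.npy'),np.load('side0.npy')
print('btn',tri((393.86,261.94),(381.9,167.9)))
for nm,c in (('L',(.5473,-.1015)),('S',(.4586,.4230))):
  for n,a in (('top',T),('side',S)):
    h=hsv(a).astype(np.float32)
    for z in (.026,.013,.0):
        row=[]
        for th in range(0,360,15):
            vals=[]
            for r in (.019,.0215):
                u,v=proj(n,(c[0]+r*np.cos(np.radians(th)),c[1]+r*np.sin(np.radians(th)),z))
                vals.append(cv2.getRectSubPix(h[...,1].copy(),(1,1),(float(u),float(v)))[0,0])
            row.append(int(np.mean(vals)))
        print(nm,n,z,row)
E
```

```text
btn (array([ 0.6659633 , -0.09258119,  0.01907947]), np.float64(0.0008726798710815681))
L top 0.026 [29, 95, 45, 19, 19, 28, 24, 20, 23, 22, 21, 25, 25, 14, 13, 13, 11, 12, 9, 10, 12, 10, 12, 12]
L top 0.013 [64, 85, 26, 17, 16, 14, 12, 12, 10, 12, 13, 14, 22, 16, 13, 16, 11, 14, 10, 14, 17, 13, 16, 17]
L top 0.0 [87, 52, 15, 11, 12, 11, 14, 10, 11, 12, 11, 11, 17, 20, 17, 17, 18, 18, 19, 26, 33, 26, 28, 34]
L side 0.026 [12, 12, 8, 7, 4, 3, 3, 4, 4, 5, 6, 10, 28, 38, 39, 29, 28, 27, 22, 15, 14, 9, 6, 6]
L side 0.013 [15, 18, 16, 18, 17, 16, 12, 15, 10, 10, 11, 9, 8, 7, 8, 11, 14, 12, 13, 10, 9, 7, 6, 10]
L side 0.0 [17, 70, 76, 54, 45, 52, 56, 51, 37, 13, 9, 13, 17, 18, 12, 8, 11, 9, 9, 8, 9, 12, 10, 7]
S top 0.026 [66, 19, 12, 12, 12, 11, 11, 13, 13, 10, 13, 12, 14, 16, 14, 16, 19, 15, 19, 21, 16, 16, 20, 70]
S top 0.013 [98, 41, 19, 18, 20, 20, 16, 17, 15, 14, 17, 15, 16, 14, 14, 15, 15, 11, 11, 11, 13, 14, 13, 37]
S top 0.0 [65, 74, 38, 40, 43, 42, 38, 36, 23, 21, 18, 22, 14, 12, 15, 16, 18, 12, 15, 16, 14, 14, 13, 13]
S side 0.026 [10, 12, 16, 16, 13, 14, 18, 11, 16, 15, 9, 6, 5, 3, 7, 17, 29, 26, 23, 11, 7, 3, 2, 6]
S side 0.013 [1, 4, 9, 12, 13, 11, 11, 12, 8, 6, 3, 4, 8, 13, 11, 14, 12, 11, 12, 12, 8, 8, 8, 5]
S side 0.0 [9, 7, 6, 12, 31, 39, 43, 27, 9, 6, 13, 15, 9, 9, 8, 9, 6, 6, 10, 8, 5, 4, 3, 7]
```

Keyway yaws: large about 8°, small about 0°. The rib points about 68°. Now a planning helper that converts targets into tool-axis increments.

```bash
cat > plan.py <<'E'
import sys, numpy as np
from bench import manip
from scipy.spatial.transform import Rotation as R
# usage: plan.py x,y,z,yaw ...   (mm, deg); prints tool-axis increments per leg
s=manip.sense(); p=np.array(s['ee_pos'])*1e3; e=s['ee_rot']; y=e[2]
print('t',round(s['t'],2),'pos',p.round(1),'rot',np.round(e,2),'F',np.round(s['force'],1),'op',round(s['opening']*1e3,1),'ff',np.round(s['finger_force'],1))
for a in sys.argv[1:]:
    x,yy,z,w=map(float,a.split(',')); M=R.from_euler('xyz',[180,0,y],degrees=True).as_matrix()
    d=M.T@(np.array([x,yy,z])-p); r=-((w-y+180)%360-180)
    print(a,'->',d.round(1),'rz',round(r,1),'rows',max(np.ceil(np.linalg.norm(d)/50),np.ceil(abs(r)/8.59)))
    p=np.array([x,yy,z]); y=w
E
python3 plan.py 705,1,200,90 705,1,78,90 616,1,78,90 616,1,78,90
```

```text
t 0.5 pos [273.8 644.2 188.5] rot [180.     0.   156.98] F [-0.1 -0.8  0.2] op 91.3 ff 0.0
705,1,200,90 -> [-648.4 -423.4  -11.5] rz 67.0 rows 16.0
705,1,78,90 -> [  0.  -0. 122.] rz -0.0 rows 3.0
616,1,78,90 -> [ -0. -89.  -0.] rz -0.0 rows 2.0
616,1,78,90 -> [0. 0. 0.] rz -0.0 rows 0.0
```

Call:
move_arm --pt "-162 -106 -3 0 0 0 0" --pt "-162 -106 -3 0 0 0 0" --pt "-162 -106 -3 0 0 0 0" --pt "-162 -106 -3 0 0 0 0" --pt "-162 -106 -3 0 0 0 0" --grip_force 20

```text
t: 1.0
ee_pos: [0.3835, 0.4799, 0.1917]
ee_rot: [-180.0, 0.0, 156.8]
force: [0.0, 0.3, 0.0]
opening: 0.0538
finger_force: 0.0
```

Call:
move_arm --pt "-162 -106 -3 0 0 0 0" --pt "-162 -106 -3 0 0 0 0" --pt "-162 -106 -3 0 0 0 0" --pt "-162 -106 -3 0 0 0 0" --pt "-162 -106 -3 0 0 0 0"

```text
t: 1.5
ee_pos: [0.4912, 0.3196, 0.1948]
ee_rot: [180.0, 0.0, 156.8]
force: [-0.4, -0.0, 0.4]
opening: 0.0141
finger_force: 0.0
```

Call:
move_arm --pt "-162 -106 -3 0 0 0 0" --pt "-162 -106 -3 0 0 0 0" --pt "-162 -106 -3 0 0 0 0" --pt "-162 -106 -3 0 0 0 0" --pt "-162 -106 -3 0 0 0 0"

```text
t: 2.0
ee_pos: [0.599, 0.1589, 0.1978]
ee_rot: [180.0, 0.1, 156.8]
force: [-1.3, 0.2, 0.0]
opening: 0.0003
finger_force: 0.0
```

Call:
move_arm --pt "-162 -106 -3 0 0 0 0" --pt "-162 -106 -3 0 0 0 0" --pt "-162 -106 -3 0 0 0 0" --pt "-162 -106 -3 0 0 0 0" --pt "-162 -106 -3 0 0 0 0"

```text
t: 2.5
ee_pos: [0.7066, -0.0018, 0.2005]
ee_rot: [180.0, 0.1, 156.8]
force: [-0.7, 1.4, -1.0]
opening: 0.0005
finger_force: 0.0
```

Call:
move_arm --pt "0 0 0 0 0 34 0" --pt "0 0 0 0 0 34 0" --pt "0 0 0 0 0 34 0" --pt "0 0 0 0 0 34 0" --pt "0 0 0 0 0 34 0"

```text
t: 3.0
ee_pos: [0.704, 0.0024, 0.2004]
ee_rot: [-180.0, -0.0, 122.9]
force: [-0.6, -0.0, -0.0]
opening: 0.0007
finger_force: 0.0
```

Call:
move_arm --pt "0 0 0 0 0 33 0" --pt "0 0 0 0 0 33 0" --pt "0 0 0 0 0 33 0" --pt "0 0 0 0 0 33 0" --pt "0 0 0 0 0 33 0"

```text
t: 3.5
ee_pos: [0.7042, 0.0017, 0.2005]
ee_rot: [-180.0, -0.0, 90.1]
force: [0.9, 1.3, 1.0]
opening: 0.0005
finger_force: 0.0
```

```bash
python3 plan.py 705,1,78,90 616,1,78,90
```

```text
t 3.5 pos [704.2   1.7 200.5] rot [-1.7999e+02 -1.0000e-02  9.0140e+01] F [0.9 1.3 1. ] op 0.5 ff 0.0
705,1,78,90 -> [ -0.7   0.8 122.5] rz 0.1 rows 3.0
616,1,78,90 -> [ -0. -89.  -0.] rz -0.0 rows 2.0
```

Motion is accurate. Next: descend, then push the lever towards the robot.

Call:
move_arm --pt "0 0 122 0 0 0 0" --pt "0 0 122 0 0 0 0" --pt "0 0 122 0 0 0 0" --pt "0 0 122 0 0 0 0"

```text
t: 3.9
ee_pos: [0.7018, 0.0013, 0.0748]
ee_rot: [-179.7, -0.0, 90.4]
force: [0.2, 0.3, -0.2]
opening: 0.0007
finger_force: 0.0
```

Call:
move_arm --pt "0 -15 0 0 0 0 0" --pt "0 -35 0 0 0 0 0" --pt "0 -50 0 0 0 0 0" --pt "0 -60 0 0 0 0 0"

```text
t: 4.3
ee_pos: [0.6513, 0.0009, 0.0859]
ee_rot: [179.1, 0.0, 90.3]
force: [10.5, 1.9, 42.1]
opening: 0.0004
finger_force: 21.2
```

Call:
move_arm --pt "0 -10 0 0 0 0 0" --pt "0 -20 0 0 0 0 0" --pt "0 -29 0 0 0 0 0" --pt "0 -29 0 0 0 0 0"

```text
t: 4.7
ee_pos: [0.6212, 0.001, 0.0868]
ee_rot: [179.3, 0.0, 90.3]
force: [-7.9, 0.9, 60.8]
opening: 0.0005
finger_force: 29.5
```

```bash
python3 - <<'E'
from meas import *
for n in('top','side'):
    a=viewer.capture(n); h=hsv(a)
    x0,y0,x1,y1=(345,150,400,200) if n=='top' else (340,200,420,280)
    cv2.imwrite(f'pics/cl_{n}.png',cv2.resize(a[y0:y1,x0:x1],(400,300),interpolation=cv2.INTER_CUBIC))
cv2.imwrite('pics/cl.png',np.hstack([cv2.imread('pics/cl_top.png'),cv2.imread('pics/cl_side.png')]))
E
python3 plan.py 700,1,200,90
```

```text
t 4.8 pos [621.7   1.   86.9] rot [1.7929e+02 2.0000e-02 9.0270e+01] F [-8.5  1.8 61.3] op 0.6 ff 29.6
700,1,200,90 -> [  -0.3   78.3 -113.1] rz 0.3 rows 3.0
```

View pics/cl.png

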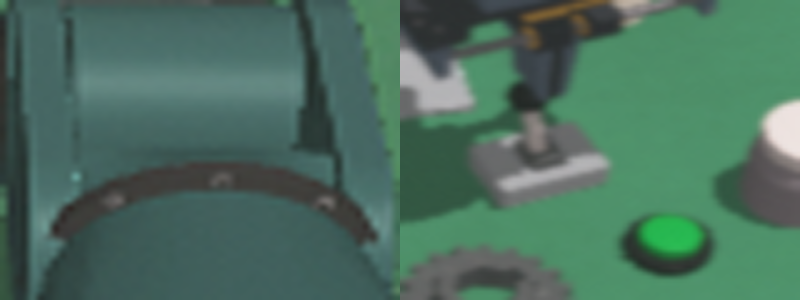

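The side crop shows the ball at side pixel about (364.6, 225.9), with the fingers to its right and above it. There's an unexpected upward force of 61 N, so I'll check the ball position before moving.

```bash
python3 - <<'E'
from meas import *
for th in (-.5,-.4,-.3,-.2,-.1,0,.2,.5): print(th,proj('side',(.623+.08*np.sin(th),.0005,.022+.08*np.cos(th)+.002)).round(1))
print('tip',proj('side',(.6217,.001,.0869)),proj('side',(.6217+.0135,.001,.0869)),proj('side',(.6217-.0135,.001,.0869)))
s=manip.sense(); print(s['force'],s['ft_torque'],s['joint_torque'])
E
```

```text
-0.5 [355.2 229.8]
-0.4 [357.6 228.2]
-0.3 [360.1 226.8]
-0.2 [362.6 225.6]
-0.1 [365.2 224.5]
0 [367.8 223.6]
0.2 [372.8 222.4]
0.5 [379.7 222.1]
tip [366.90931059 227.56950378] [371.19437175 226.22531554] [362.60258848 228.92048687]
[-8.48706218  1.81098767 61.34713758] [ 1.93945609e-01  1.69487165e+00 -1.31042738e-03] [-8.42674188e-01 -3.39484763e+01 -1.63876963e+01 -1.48641975e-01
 -2.22272806e+00 -6.71566202e-03]
```

The lever is at about 0.3 rad. The ball has wedged under the flared finger backs, which explains the upward force. I'll raise the tip to ball-centre height and finish the push.

Call:
move_arm --pt "0 0 -8 0 0 0 0" --pt "0 0 -16 0 0 0 0" --pt "0 0 -20 0 0 0 0" --pt "0 0 -20 0 0 0 0"

```text
t: 5.2
ee_pos: [0.6158, 0.0008, 0.0996]
ee_rot: [179.9, 0.0, 90.1]
force: [-0.7, -0.1, 0.6]
opening: 0.0004
finger_force: 0.0
```

```bash
python3 plan.py 610,1,95,90; python3 - <<'E'
from meas import *
h=hsv(viewer.capture('side'))
for s,c,_ in comps(h[...,2]<60,8,300):
    if np.hypot(*(c-np.array([362,226])))<20: print(s,c)
E
```

```text
t 5.2 pos [615.8   0.8  99.6] rot [179.93   0.    90.07] F [-0.7 -0.1  0.6] op 0.4 ff 0.0
610,1,95,90 -> [ 0.2 -5.8  4.6] rz 0.1 rows 1.0
[362 202  12  27 112] [367.9375     213.92857143]
```

Call:
move_arm --pt "0 -4 4 0 0 0 0" --pt "0 -8 4 0 0 0 0" --pt "0 -10 4 0 0 0 0" --pt "0 -10 4 0 0 0 0"

```text
t: 5.65
ee_pos: [0.6048, 0.0007, 0.0943]
ee_rot: [-180.0, -0.0, 90.0]
force: [0.5, -0.6, 0.1]
opening: 0.0004
finger_force: 0.0
```

```bash
python3 - <<'E'
from meas import *
a=viewer.capture('side'); cv2.imwrite('pics/cl2.png',cv2.resize(a[190:260,330:420],(720,560),interpolation=cv2.INTER_CUBIC))
E
python3 plan.py
```

```text
t 5.7 pos [605.2   0.7  94.4] rot [-179.99   -0.     89.98] F [ 0.   0.9 -0.4] op 0.5 ff 0.0
```

View pics/cl2.png

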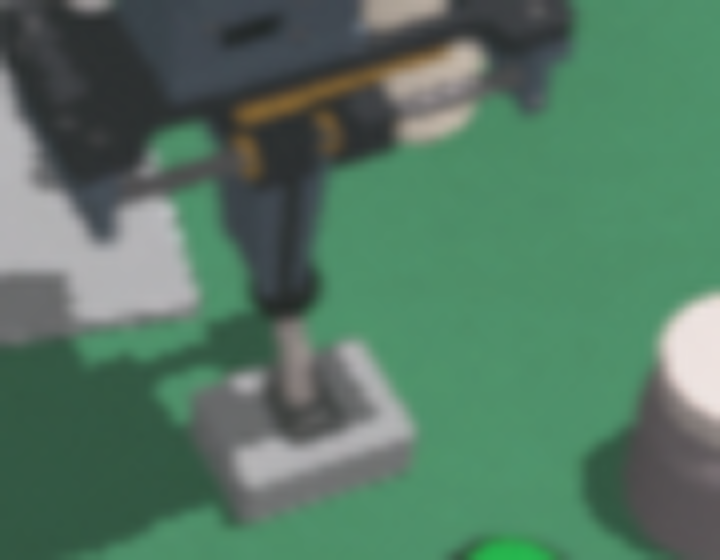

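The fingers seem to be above or over the ball rather than beside it. I'll lift off and re-measure the lever.

Call:
move_arm --pt "0 0 -50 0 0 0 0" --pt "0 50 -100 0 0 0 0" --pt "0 100 -100 0 0 0 0" --pt "0 150 -100 0 0 0 0" --pt "0 150 -100 0 0 0 0"

```text
t: 6.2
ee_pos: [0.7593, 0.0005, 0.1955]
ee_rot: [179.8, 0.0, 90.0]
force: [-1.8, 0.2, -0.5]
opening: 0.0001
finger_force: 0.0
```

```bash
python3 plan.py;python3 - <<'E'
from meas import *
a=viewer.capture('side'); b=viewer.capture('top')
cv2.imwrite('pics/cl3.png',np.hstack([cv2.resize(a[195:265,330:400],(400,400),interpolation=cv2.INTER_CUBIC),cv2.resize(b[145:205,335:395],(400,400),interpolation=cv2.INTER_CUBIC)]))
h=hsv(a)
for s,c,_ in comps(h[...,2]<75,8,300):
    if np.hypot(*(c-np.array([362,226])))<20: print(s,c)
E
```

```text
t 6.2 pos [7.593e+02 5.000e-01 1.955e+02] rot [179.83   0.    89.98] F [-1.8  0.2 -0.5] op 0.1 ff 0.0
[361 221  10   9  75] [365.34666667 224.94666667]
```

View pics/cl3.png

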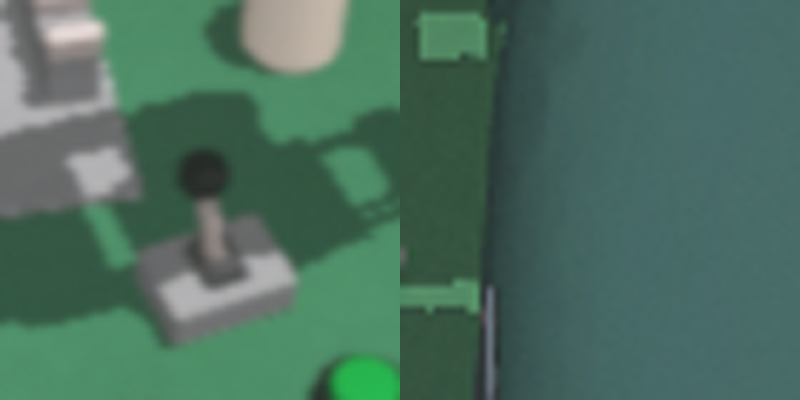

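The lever now stands at about 0.4 rad (ball at side pixel (365.3, 224.9)). Pushing with the tapered finger backs is unreliable, so I'll straddle the ball with open fingers and push it with the flat inner pad.

Call:
move_arm --pt "0 -50 -10 0 0 0 60" --pt "0 -100 -10 0 0 0 60" --pt "0 -150 -10 0 0 0 60" --pt "0 -154 -10 0 0 0 60" --pt "0 -154 -10 0 0 0 60"

```text
t: 6.8
ee_pos: [0.5996, 0.0007, 0.2048]
ee_rot: [180.0, 0.0, 90.0]
force: [0.2, -0.2, 0.4]
opening: 0.0378
finger_force: 0.0
```

Call:
move_arm --pt "0 0 0 0 0 0 60" --pt "0 0 0 0 0 0 60" --pt "0 0 30 0 0 0 60" --pt "0 0 60 0 0 0 60" --pt "0 0 60 0 0 0 60"

```text
t: 7.3
ee_pos: [0.5996, 0.0007, 0.1409]
ee_rot: [-179.7, -0.0, 90.0]
force: [-0.9, 0.1, 0.5]
opening: 0.0599
finger_force: 0.0
```

Call:
move_arm --pt "0 0 20 0 0 0 60" --pt "0 0 40 0 0 0 60" --pt "0 0 60 0 0 0 60" --pt "0 0 60 0 0 0 60"

```text
t: 7.7
ee_pos: [0.6008, 0.0007, 0.0834]
ee_rot: [-179.8, -0.0, 90.0]
force: [-0.6, 0.2, 0.3]
opening: 0.0599
finger_force: 0.0
```

Call:
move_arm --pt "0 -10 0 0 0 0 60" --pt "0 -20 0 0 0 0 60" --pt "0 -28 0 0 0 0 60" --pt "0 -33 0 0 0 0 60" --pt "0 -33 0 0 0 0 60"

```text
t: 8.2
ee_pos: [0.5678, 0.0007, 0.0852]
ee_rot: [180.0, 0.0, 90.0]
force: [-3.0, -0.1, 6.5]
opening: 0.0598
finger_force: 3.2
```

```bash
python3 plan.py 569,1,200,90 547,-101,200,98 547,-101,80,98; python3 - <<'E'
from meas import *
a=viewer.capture('side'); cv2.imwrite('pics/cl4.png',a)
h=hsv(a)
for s,c,_ in comps(h[...,2]<75,8,300):
    if np.hypot(*(c-np.array([360,226])))<20: print(s,c)
E
```

```text
t 8.2 pos [567.8   0.7  85.2] rot [179.99   0.    89.98] F [-3.  -0.1  6.5] op 59.8 ff 3.2
569,1,200,90 -> [   0.3    1.2 -114.8] rz -0.0 rows 3.0
547,-101,200,98 -> [-102.  -22.   -0.] rz -8.0 rows 3.0
547,-101,80,98 -> [  0.  -0. 120.] rz -0.0 rows 3.0
[357 213   9  19 121] [361.42975207 221.7107438 ]
```

Call:
move_arm --pt "0 -4 0 0 0 0 60" --pt "0 -8 0 0 0 0 60" --pt "0 -12 0 0 0 0 60" --pt "0 -12 0 0 0 0 60"

```text
t: 8.65
ee_pos: [0.5556, 0.0007, 0.0843]
ee_rot: [-180.0, -0.0, 90.0]
force: [-0.3, -0.0, -0.1]
opening: 0.0602
finger_force: 0.0
```

```bash
python3 plan.py ; python3 - <<'E'
from meas import *
a=viewer.capture('side'); cv2.imwrite('pics/cl5.png',cv2.resize(a[185:265,315:415],(750,600),interpolation=cv2.INTER_CUBIC))
E
```

```text
t 8.65 pos [555.6   0.7  84.3] rot [-179.96   -0.     89.98] F [-0.3 -0.  -0.1] op 60.2 ff 0.0
```

View pics/cl5.png

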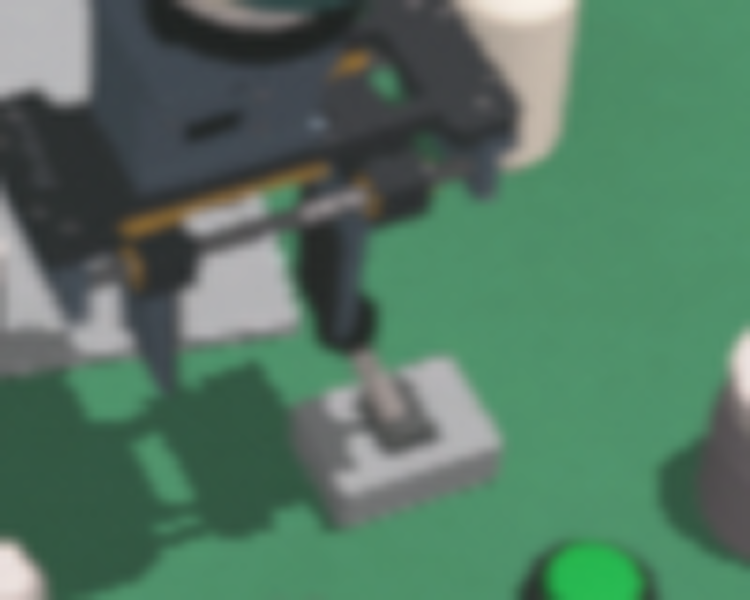

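```bash
python3 - <<'E'
from meas import *
def c(p): u=proj('side',p); return ((u-[315,185])*7.5).round(0)
for x in (.5856,.5991):
  for y in (-.016,.0007,.016): print('right finger',x,y,c((x,y,.0843)))
for x in (.5256,.512): print('left finger tip',x,c((x,0,.0843)))
for th in (-.5,-.4,-.3,-.2): print(th,c((.623+.08*np.sin(th),.0005,.022+.08*np.cos(th))))
print('pivot',c((.623,.0005,.022)), 'block top corners',[c((.623+a*.035,b*.025,.025)) for a in(-1,1) for b in(-1,1)])
E
```

```text
right finger 0.5856 -0.016 [321. 383.]
right finger 0.5856 0.0007 [303. 351.]
right finger 0.5856 0.016 [286. 323.]
right finger 0.5991 -0.016 [354. 373.]
right finger 0.5991 0.0007 [335. 341.]
right finger 0.5991 0.016 [318. 313.]
left finger tip 0.5256 [157. 399.]
left finger tip 0.512 [123. 409.]
-0.5 [301. 339.]
-0.4 [319. 328.]
-0.3 [338. 317.]
-0.2 [357. 308.]
pivot [382. 426.] block top corners [array([329., 496.]), array([276., 402.]), array([492., 443.]), array([436., 351.])]
```

The ball seems to have slipped past the narrow finger tips. The lever is now at about 0.15 rad (ball at side pixel (361, 228)). I'll repeat lower, so the pad also catches the shaft.

Call:
move_arm --pt "0 0 -40 0 0 0 60" --pt "0 0 -60 0 0 0 60" --pt "0 45 -60 0 0 0 60" --pt "0 49 -60 0 0 0 60" --pt "0 49 -60 0 0 0 60"

```text
t: 9.2
ee_pos: [0.6059, 0.0006, 0.1443]
ee_rot: [-180.0, 0.0, 90.0]
force: [-0.8, 0.2, -0.5]
opening: 0.0601
finger_force: 0.0
```

Call:
move_arm --pt "0 0 30 0 0 0 60" --pt "0 0 60 0 0 0 60" --pt "0 0 88 0 0 0 60" --pt "0 0 88 0 0 0 60"

```text
t: 9.6
ee_pos: [0.6016, 0.0008, 0.0529]
ee_rot: [-179.6, -0.0, 90.0]
force: [-1.1, 0.3, 0.1]
opening: 0.0596
finger_force: 0.0
```

Call:
move_arm --pt "0 -8 0 0 0 0 60" --pt "0 -16 0 0 0 0 60" --pt "0 -24 0 0 0 0 60" --pt "0 -28 0 0 0 0 60" --pt "0 -28 0 0 0 0 60"

```text
t: 10.1
ee_pos: [0.5769, 0.0007, 0.0572]
ee_rot: [180.0, 0.0, 90.0]
force: [0.5, -0.3, -0.2]
opening: 0.06
finger_force: 0.0
```

```bash
python3 plan.py ; python3 - <<'E'
from meas import *
a=viewer.capture('side'); cv2.imwrite('pics/cl6.png',cv2.resize(a[185:265,315:415],(750,600),interpolation=cv2.INTER_CUBIC))
h=hsv(a)
for s,c,_ in comps(h[...,2]<60,8,600):
    if np.hypot(*(c-np.array([358,226])))<20: print(s,c)
E
```

```text
t 10.1 pos [576.9   0.7  57.2] rot [179.97   0.    89.98] F [ 0.5 -0.3 -0.2] op 60.0 ff 0.0
[372 215   6   4  15] [374.66666667 216.06666667]
[341 221   7   8  42] [343.88095238 224.07142857]
[355 220  12  13  98] [361.41836735 226.7244898 ]
```

Call:
move_arm --pt "0 -4 0 0 0 0 60" --pt "0 -8 0 0 0 0 60" --pt "0 -12 0 0 0 0 60" --pt "0 -12 0 0 0 0 60"

```text
t: 10.55
ee_pos: [0.5714, 0.0004, 0.0581]
ee_rot: [179.3, 0.0, 90.0]
force: [32.8, 0.1, -19.7]
opening: 0.0604
finger_force: 16.5
```

```bash
python3 plan.py ; python3 - <<'E'
from meas import *
a=viewer.capture('side'); cv2.imwrite('pics/cl7.png',cv2.resize(a[185:265,315:415],(750,600),interpolation=cv2.INTER_CUBIC))
h=hsv(a)
for s,c,_ in comps(h[...,2]<60,8,600):
    if np.hypot(*(c-np.array([358,226])))<20: print(s,c)
E
```

```text
t 10.55 pos [5.714e+02 4.000e-01 5.810e+01] rot [1.7926e+02 2.0000e-02 8.9970e+01] F [ 32.8   0.1 -19.7] op 60.4 ff 16.5
[371 215   5   4  14] [372.64285714 216.28571429]
[338 221   8   9  42] [341.35714286 224.71428571]
[354 220  11  14 101] [359.81188119 227.27722772]
```

View pics/cl7.png

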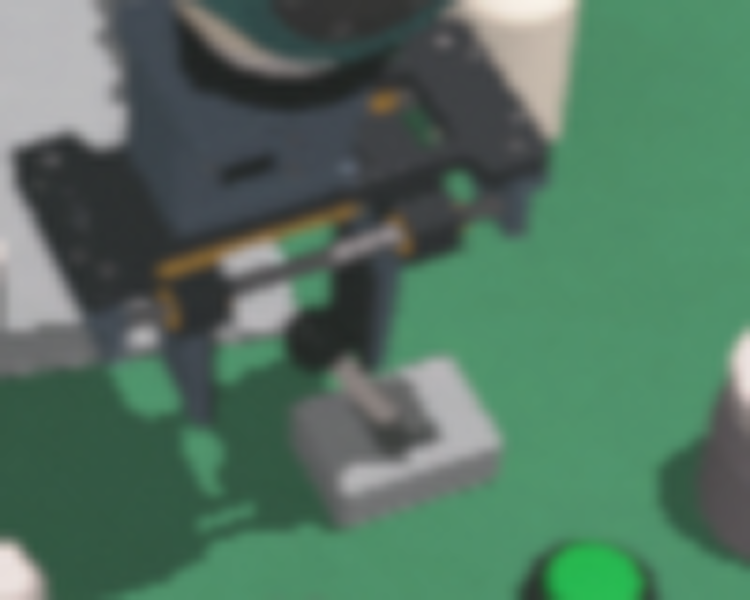

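The lever is now right over towards the robot (ball at crop (318, 340)), against its stop with 33 N. I'll back off and go over the large cog.

Call:
move_arm --pt "0 12 0 0 0 0 60" --pt "0 18 0 0 0 0 60" --pt "0 18 -50 0 0 0 75" --pt "0 18 -100 0 0 0 75" --pt "0 18 -140 0 0 0 75"

```text
t: 11.1
ee_pos: [0.5832, 0.0007, 0.1987]
ee_rot: [-180.0, -0.0, 90.0]
force: [0.1, -0.3, 0.9]
opening: 0.0749
finger_force: 0.0
```

```bash
python3 plan.py 547.3,-101.7,200,98 547.3,-101.7,60,98; python3 - <<'E'
from meas import *
a=viewer.capture('side'); h=hsv(a)
for s,c,_ in comps(h[...,2]<75,8,600):
    if np.hypot(*(c-np.array([358,228])))<20: print(s,c)
E
```

```text
t 11.1 pos [583.2   0.7 198.7] rot [-179.99   -0.     89.98] F [ 0.1 -0.3  0.9] op 74.9 ff 0.0
547.3,-101.7,200,98 -> [-102.4  -35.8   -1.3] rz -8.0 rows 3.0
547.3,-101.7,60,98 -> [  0.  -0. 140.] rz -0.0 rows 3.0
[353 226   8   8  47] [356.70212766 229.70212766]
```

Call:
move_arm --pt "-102 -36 0 0 0 -8 75" --pt "-102 -36 0 0 0 -8 75" --pt "-102 -36 0 0 0 -8 75" --pt "-102 -36 0 0 0 -8 75"

```text
t: 11.55
ee_pos: [0.5466, -0.1024, 0.1962]
ee_rot: [-180.0, -0.0, 97.8]
force: [0.3, 0.8, -0.7]
opening: 0.0749
finger_force: 0.0
```

Call:
move_arm --pt "0 0 50 0 0 0 75" --pt "0 0 100 0 0 0 75" --pt "0 0 150 0 0 0 75" --pt "0 0 165 0 0 0 75" --pt "0 0 165 0 0 0 75"

```text
t: 12.05
ee_pos: [0.5462, -0.1003, 0.0299]
ee_rot: [-179.8, -0.1, 98.0]
force: [0.5, -0.2, 0.8]
opening: 0.0749
finger_force: 0.0
```

Call:
move_arm --pt "0 0 6 0 0 0 75" --pt "0 0 12 0 0 0 75" --pt "0 0 18 0 0 0 75" --pt "0 0 20 0 0 0 75" --pt "0 0 20 0 0 0 75"

```text
t: 12.55
ee_pos: [0.5474, -0.1014, 0.0117]
ee_rot: [180.0, 0.0, 98.0]
force: [0.5, -1.0, 0.1]
opening: 0.0751
finger_force: 0.0
```

```bash
python3 plan.py 547.3,-101.7,11,98
```

```text
t 12.55 pos [ 547.4 -101.4   11.7] rot [179.99   0.    97.97] F [ 0.5 -1.   0.1] op 75.1 ff 0.0
547.3,-101.7,11,98 -> [-0.3 -0.1  0.7] rz -0.0 rows 1.0
```

Call:
move_arm --pt "0 0 0 0 0 0 46" --pt "0 0 0 0 0 0 46" --pt "0 0 0 0 0 0 46" --pt "0 0 0 0 0 0 46" --pt "0 0 0 0 0 0 46" --grip_force 40

```text
t: 13.05
ee_pos: [0.5473, -0.1013, 0.0116]
ee_rot: [180.0, 0.0, 98.0]
force: [0.0, -1.1, 0.3]
opening: 0.0461
finger_force: 0.0
```

```bash
python3 plan.py 547.3,-101.7,130,98
```

```text
t 13.05 pos [ 547.3 -101.3   11.6] rot [180.     0.    97.98] F [ 0.  -1.1  0.3] op 46.1 ff 0.0
547.3,-101.7,130,98 -> [-4.000e-01 -1.000e-01 -1.184e+02] rz -0.0 rows 3.0
```

```bash
python3 - <<'E'
from meas import *
a=viewer.capture('side'); cv2.imwrite('pics/g1.png',a[225:315,300:420].repeat(6,0).repeat(6,1))
E
```

```text
(no output)
```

View pics/g1.png

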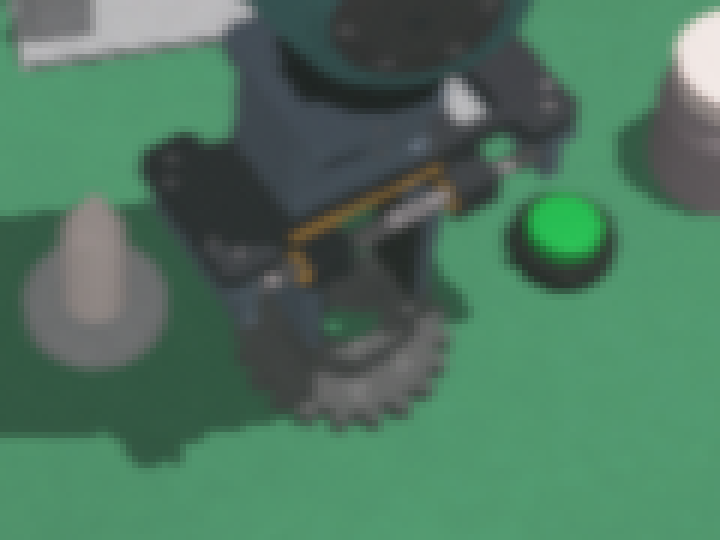

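The cog hasn't moved (centre at about (357.5, 282) in the side image), but the fingers closed above the boss. So the real tips sit about 20–26 mm higher than the reported TCP, which also explains the lever slipping. I'll find the true height by touch.

Call:
move_arm --pt "0 0 0 0 0 0 75" --pt "0 0 0 0 0 0 75" --pt "0 0 0 0 0 0 75" --pt "0 0 0 0 0 0 75" --pt "0 0 0 0 0 0 75"

```text
t: 13.6
ee_pos: [0.5473, -0.1013, 0.0115]
ee_rot: [180.0, 0.0, 98.0]
force: [1.0, -0.6, 0.1]
opening: 0.075
finger_force: 0.0
```

Call:
move_arm --pt "0 0 3 0 0 0 75" --pt "0 0 6 0 0 0 75" --pt "0 0 9 0 0 0 75" --pt "0 0 9 0 0 0 75"

```text
t: 14.0
ee_pos: [0.5469, -0.1012, 0.0019]
ee_rot: [-180.0, -0.0, 98.0]
force: [0.2, 0.2, -1.5]
opening: 0.0749
finger_force: 0.0
```

Call:
move_arm --pt "0 0 3 0 0 0 75" --pt "0 0 5 0 0 0 75" --pt "0 0 5 0 0 0 75"

```text
t: 14.3
ee_pos: [0.5471, -0.1013, -0.0028]
ee_rot: [-180.0, -0.0, 98.0]
force: [-0.0, -0.1, 0.7]
opening: 0.0748
finger_force: 0.0
```

Call:
move_arm --pt "0 0 2 0 0 0 75" --pt "0 0 4 0 0 0 75" --pt "0 0 4 0 0 0 75"

```text
t: 14.6
ee_pos: [0.5471, -0.1013, -0.0067]
ee_rot: [-180.0, -0.0, 98.0]
force: [0.3, 0.3, -0.1]
opening: 0.0748
finger_force: 0.0
```

Call:
move_arm --pt "0 0 2 0 0 0 75" --pt "0 0 4 0 0 0 75" --pt "0 0 4 0 0 0 75"

```text
t: 14.9
ee_pos: [0.5471, -0.1013, -0.0107]
ee_rot: [-180.0, -0.0, 98.0]
force: [0.5, -0.0, -0.1]
opening: 0.0751
finger_force: 0.0
```

Call:
move_arm --pt "0 0 2 0 0 0 75" --pt "0 0 4 0 0 0 75" --pt "0 0 4 0 0 0 75"

```text
t: 15.2
ee_pos: [0.5471, -0.1013, -0.0148]
ee_rot: [-180.0, -0.0, 98.0]
force: [-0.3, 0.6, -0.2]
opening: 0.075
finger_force: 0.0
```

Call:
move_arm --pt "0 0 2 0 0 0 75" --pt "0 0 2 0 0 0 75"

```text
t: 15.4
ee_pos: [0.5473, -0.1013, -0.0152]
ee_rot: [-180.0, -0.0, 98.0]
force: [-10.7, 2.1, 31.3]
opening: 0.0751
finger_force: 15.7
```

Call:
move_arm --pt "0 0 0 0 0 0 46" --pt "0 0 0 0 0 0 46" --pt "0 0 0 0 0 0 46" --pt "0 0 0 0 0 0 46" --pt "0 0 0 0 0 0 46" --grip_force 40

```text
t: 15.9
ee_pos: [0.5469, -0.1017, -0.0153]
ee_rot: [-179.9, 0.0, 98.0]
force: [-13.9, -3.5, 32.1]
opening: 0.0531
finger_force: 45.1
```

Contact came at TCP z = -15 mm on the cog's plate top (10 mm), so the true tips are 25 mm above the reported TCP. I'll use that from here on. The boss is gripped (53 mm), so I'll lift and check.

Call:
move_arm --pt "0 0 -10 0 0 0 46" --pt "0 0 -40 0 0 0 46" --pt "0 0 -85 0 0 0 46" --pt "0 0 -110 0 0 0 46" --pt "0 0 -110 0 0 0 46"

```text
t: 16.4
ee_pos: [0.5494, -0.1018, 0.0969]
ee_rot: [179.7, 0.1, 98.0]
force: [-0.0, -0.6, -2.6]
opening: 0.0527
finger_force: 44.5
```

```bash
python3 plan.py 447.5,-42,92,98 447.5,-42,92,158 447.5,-42,58,158; python3 - <<'E'
from meas import *
b=viewer.capture('top'); a=viewer.capture('side')
cv2.imwrite('pics/h1t.png',b);cv2.imwrite('pics/h1s.png',a)
h=hsv(b); print(h[...,1][195:212,375:396].astype(int))
E
```

```text
t 16.4 pos [ 549.4 -101.8   96.9] rot [1.797e+02 1.100e-01 9.798e+01] F [-0.  -0.6 -2.6] op 52.7 ff 44.5
447.5,-42,92,98 -> [ 73.3 -92.7   4.9] rz -0.0 rows 3.0
447.5,-42,92,158 -> [0. 0. 0.] rz -60.0 rows 7.0
447.5,-42,58,158 -> [ 0. -0. 34.] rz -0.0 rows 1.0
[[ 91  86  55   8   8  12  16   9  24  29  16  78  78  72  72  67  81  83
   84  84  87]
 [ 79  23  24   4  12  13  13  15  22  29  39  84  78  72  76  70  80  86
   84  87  86]
 [ 80   4  12  16   8  10  12  11  19  29  64  79  72  73  72  74  84  85
   85  87  85]
 [ 85  59  17  12  16  13  13  18  25  36  81  76  73  73  74  72  83  86
   87  87  85]
 [ 93 101  58  12   8  13  10  29  40  73  80  73  77  72  74  73  84  83
   84  86  87]
 [ 96  68  37  16   8  12  16  20  75  73  72  72  70  75  73  68  86  87
   87  85  87]
 [ 78  13   8   8  16   8  12  12  79  73  77  72  76  76  72  74  87  84
   81  84  86]
 [ 96  22  19  21  16  16  16   8  77  73  77  67  72  72  79  72  85  85
   85  89  87]
 [ 92  98 103  67  16   8  12   8  76  76  76  70  79  76  79  77  88  90
   86  86  83]
 [ 96  98  92  47  12   8  12  15  77  72  73  74  72  72  70  72  82  83
   82  87  85]
 [ 92 101  62  12  12   8  12  15  77  77  81  72  82  73  74  78  82  84
   79  85  85]
 [ 96 107  83  19  38  16   8   8  82  79  77  68  70  70  74  84  78  79
   81  79  81]
 [ 95 102 103  75  94  33  12  12  82  76  72  68  73  73  79  87  69  75
   75  77  76]
 [ 91  95  94  97  94  75  13  16  79  79  73  81  82  74  79  88  72  71
   73  62  22]
 [ 96  93  96  91  96  19  12  23  74  79  77  76  72  70  77  82  69  74
   71  24  16]
 [ 94  98  94  92  99  83  26  84  79  77  74  77  76  76  76  81  69  69
   45  15   9]
 [ 94  99  91  94  98 100 100  96  68  77  76  77  77  79  81  75  70  63
   16   9  13]]
```

Call:
move_arm --pt "73 -93 0 0 0 0 46" --pt "73 -93 0 0 0 0 46" --pt "73 -93 0 0 0 0 46" --pt "73 -93 0 0 0 0 46"

```text
t: 16.9
ee_pos: [0.4412, -0.0407, 0.0915]
ee_rot: [-179.7, -0.1, 98.0]
force: [1.7, 0.1, -3.3]
opening: 0.0532
finger_force: 45.3
```

Call:
move_arm --pt "0 0 0 0 0 -30 46" --pt "0 0 0 0 0 -30 46" --pt "0 0 0 0 0 -30 46" --pt "0 0 0 0 0 -30 46" --pt "0 0 0 0 0 -30 46"

```text
t: 17.4
ee_pos: [0.445, -0.0421, 0.0924]
ee_rot: [-179.9, -0.1, 128.0]
force: [0.8, 1.1, -2.7]
opening: 0.0531
finger_force: 45.3
```

Call:
move_arm --pt "0 0 0 0 0 -30 46" --pt "0 0 0 0 0 -30 46" --pt "0 0 0 0 0 -30 46" --pt "0 0 0 0 0 -30 46" --pt "0 0 0 0 0 -30 46"

```text
t: 17.9
ee_pos: [0.445, -0.0421, 0.0929]
ee_rot: [-180.0, -0.1, 157.9]
force: [0.1, -0.6, -2.7]
opening: 0.053
finger_force: 45.3
```

```bash
python3 plan.py 447.5,-42,60,158
```

```text
t 17.9 pos [445.  -42.1  92.9] rot [-1.7999e+02 -6.0000e-02  1.5790e+02] F [ 0.1 -0.6 -2.7] op 53.0 ff 45.3
447.5,-42,60,158 -> [-2.3  1.  32.9] rz -0.1 rows 1.0
```

Call:
move_arm --pt "-2 1 15 0 0 0 46" --pt "-2 1 29 0 0 0 46" --pt "-2 1 29 0 0 0 46"

```text
t: 18.2
ee_pos: [0.4462, -0.0417, 0.0629]
ee_rot: [-180.0, -0.2, 157.8]
force: [0.2, -0.0, -2.8]
opening: 0.0529
finger_force: 45.3
```

Call:
move_arm --pt "0 0 2 0 0 0 46" --pt "0 0 4 0 0 0 46" --pt "0 0 4 0 0 0 46"

```text
t: 18.5
ee_pos: [0.4474, -0.0418, 0.0607]
ee_rot: [180.0, 0.0, 157.9]
force: [-0.0, -0.5, -3.1]
opening: 0.0532
finger_force: 45.3
```

Call:
move_arm --pt "0 0 2 0 0 0 46" --pt "0 0 3 0 0 0 46" --pt "0 0 3 0 0 0 46"

```text
t: 18.8
ee_pos: [0.4473, -0.0418, 0.0575]
ee_rot: [-180.0, -0.0, 158.0]
force: [-1.0, -0.1, -2.5]
opening: 0.053
finger_force: 45.3
```

Call:
move_arm --pt "0 0 2 0 0 0 46" --pt "0 0 3 0 0 0 46" --pt "0 0 3 0 0 0 46"

```text
t: 19.1
ee_pos: [0.4472, -0.0418, 0.0544]
ee_rot: [-180.0, -0.0, 158.0]
force: [-0.1, -0.1, -2.6]
opening: 0.0529
finger_force: 45.3
```

Call:
move_arm --pt "0 0 2 0 0 0 46" --pt "0 0 4 0 0 0 46" --pt "0 0 4 0 0 0 46"

```text
t: 19.4
ee_pos: [0.4471, -0.0417, 0.0502]
ee_rot: [-180.0, -0.0, 158.0]
force: [-0.3, 0.4, -2.6]
opening: 0.0529
finger_force: 45.3
```

Call:
move_arm --pt "0 0 2 0 0 0 46" --pt "0 0 4 0 0 0 46" --pt "0 0 4 0 0 0 46"

```text
t: 19.7
ee_pos: [0.4471, -0.0417, 0.0462]
ee_rot: [-180.0, -0.0, 158.0]
force: [-0.4, -0.3, -2.8]
opening: 0.0529
finger_force: 45.3
```

Call:
move_arm --pt "0 0 2 0 0 0 46" --pt "0 0 3 0 0 0 46" --pt "0 0 3 0 0 0 46"

```text
t: 20.0
ee_pos: [0.4472, -0.0417, 0.0434]
ee_rot: [-180.0, -0.0, 158.0]
force: [-1.0, -0.1, -3.2]
opening: 0.0529
finger_force: 45.3
```

Call:
move_arm --pt "0 0 3 0 0 0 46" --pt "0 0 6 0 0 0 46" --pt "0 0 6 0 0 0 46"

```text
t: 20.3
ee_pos: [0.447, -0.0417, 0.0371]
ee_rot: [-180.0, -0.0, 158.0]
force: [-0.0, -0.1, -3.4]
opening: 0.0528
finger_force: 45.3
```

Call:
move_arm --pt "0 0 4 0 0 0 46" --pt "0 0 8 0 0 0 46" --pt "0 0 8 0 0 0 46"

```text
t: 20.6
ee_pos: [0.4469, -0.0417, 0.0289]
ee_rot: [-180.0, -0.1, 158.0]
force: [-1.0, -0.9, -3.1]
opening: 0.0533
finger_force: 45.3
```

Call:
move_arm --pt "0 0 4 0 0 0 46" --pt "0 0 8 0 0 0 46" --pt "0 0 8 0 0 0 46"

```text
t: 20.9
ee_pos: [0.4469, -0.0417, 0.021]
ee_rot: [-180.0, -0.0, 158.0]
force: [-0.4, 0.1, -3.3]
opening: 0.0524
finger_force: 45.3
```

Call:
move_arm --pt "0 0 5 0 0 0 46" --pt "0 0 10 0 0 0 46" --pt "0 0 10 0 0 0 46"

```text
t: 21.2
ee_pos: [0.4468, -0.0417, 0.0109]
ee_rot: [-180.0, -0.1, 158.0]
force: [-0.1, 0.8, -2.3]
opening: 0.0526
finger_force: 45.3
```

Call:
move_arm --pt "0 0 5 0 0 0 46" --pt "0 0 10 0 0 0 46" --pt "0 0 12 0 0 0 46" --pt "0 0 12 0 0 0 46"

```text
t: 21.6
ee_pos: [0.447, -0.0417, -0.0008]
ee_rot: [-180.0, -0.0, 158.0]
force: [1.0, 0.6, -3.2]
opening: 0.0527
finger_force: 45.3
```

Call:
move_arm --pt "0 0 2 0 0 0 46" --pt "0 0 3 0 0 0 46" --pt "0 0 3 0 0 0 46"

```text
t: 21.9
ee_pos: [0.4473, -0.0418, -0.0035]
ee_rot: [-180.0, 0.0, 158.0]
force: [0.5, 0.6, -2.9]
opening: 0.0528
finger_force: 45.3
```

Call:
move_arm --pt "0 0 1 0 0 0 70" --pt "0 0 1 0 0 0 70" --pt "0 0 1 0 0 0 70" --pt "0 0 1 0 0 0 70"

```text
t: 22.3
ee_pos: [0.4475, -0.0418, -0.0043]
ee_rot: [180.0, 0.0, 158.0]
force: [-0.3, 0.9, -0.5]
opening: 0.0701
finger_force: 0.0
```

Call:
move_arm --pt "0 0 -20 0 0 0 75" --pt "0 0 -60 0 0 0 75" --pt "0 0 -110 0 0 0 75" --pt "0 0 -160 0 0 0 75" --pt "0 0 -160 0 0 0 75"

```text
t: 22.8
ee_pos: [0.4509, -0.0423, 0.1617]
ee_rot: [179.9, 0.6, 158.0]
force: [0.6, -0.0, -1.7]
opening: 0.0748
finger_force: 0.0
```

```bash
python3 plan.py 458.5,423,160,158 458.5,423,160,91 458.5,423,0,91; python3 - <<'E'
from meas import *
for n,c in(('top',(239,230)),('side',(271,170))):
    a=viewer.capture(n); b=near(a,*c,14); print(n,b[1],b[2])
    cv2.imwrite(f'pics/j_{n}.png',a)
E
```

```text
t 22.8 pos [450.9 -42.3 161.7] rot [179.87   0.55 157.98] F [ 0.6 -0.  -1.7] op 74.8 ff 0.0
458.5,423,160,158 -> [167.4 434.2   1.7] rz -0.0 rows 10.0
458.5,423,160,91 -> [0. 0. 0.] rz 67.0 rows 8.0
458.5,423,0,91 -> [ -0.  -0. 160.] rz -0.0 rows 4.0
top [228 219  22  22 291] [238.24398625 229.33676976]Traceback (most recent call last):
  File "<stdin>", line 3, in <module>
TypeError: 'NoneType' object is not subscriptable
```

Call:
move_arm --pt "84 217 0 0 0 0 75" --pt "84 217 0 0 0 0 75" --pt "84 217 0 0 0 0 75" --pt "84 217 0 0 0 0 75" --pt "84 217 0 0 0 0 75"

```text
t: 23.4
ee_pos: [0.4495, 0.1933, 0.1539]
ee_rot: [-179.9, -0.1, 158.0]
force: [0.3, -0.4, 0.1]
opening: 0.0749
finger_force: 0.0
```

Call:
move_arm --pt "84 217 0 0 0 0 75" --pt "84 217 0 0 0 0 75" --pt "84 217 0 0 0 0 75" --pt "84 217 0 0 0 0 75" --pt "84 217 0 0 0 0 75"

```text
t: 23.9
ee_pos: [0.4531, 0.426, 0.1533]
ee_rot: [-179.9, -0.1, 158.0]
force: [0.6, -0.5, 0.2]
opening: 0.0748
finger_force: 0.0
```

Call:
move_arm --pt "0 0 0 0 0 34 75" --pt "0 0 0 0 0 34 75" --pt "0 0 0 0 0 34 75" --pt "0 0 0 0 0 34 75" --pt "0 0 0 0 0 34 75"

```text
t: 24.4
ee_pos: [0.4535, 0.4229, 0.1535]
ee_rot: [-179.8, 0.0, 123.8]
force: [0.6, 0.1, -0.4]
opening: 0.0749
finger_force: 0.0
```

Call:
move_arm --pt "0 0 0 0 0 33 75" --pt "0 0 0 0 0 33 75" --pt "0 0 0 0 0 33 75" --pt "0 0 0 0 0 33 75" --pt "0 0 0 0 0 33 75"

```text
t: 24.9
ee_pos: [0.4538, 0.4231, 0.1543]
ee_rot: [-179.9, 0.1, 91.1]
force: [0.2, -0.3, -0.2]
opening: 0.0752
finger_force: 0.0
```

```bash
python3 plan.py 458.6,423.2,20,91 458.6,423.2,-13,91; python3 - <<'E'
from meas import *
a=viewer.capture('top'); h=hsv(a); cv2.imwrite('pics/j2.png',a)
b=viewer.capture('side'); 
for u,v,n,im in ((370,230,'top',a),(315,272,'side',b)):
    r=near(im,u,v,15); print(n,r[1:3] if r else None)
    hs=hsv(im)
    for s,c,m in comps((hs[...,1]<60)&(hs[...,2]<125),60):
        if np.hypot(c[0]-u,c[1]-v)<25: print(n,'dark',s,c)
E
```

```text
t 24.9 pos [453.8 423.1 154.3] rot [-1.7992e+02  7.0000e-02  9.1100e+01] F [ 0.2 -0.3 -0.2] op 75.2 ff 0.0
458.6,423.2,20,91 -> [  0.    4.8 134.3] rz 0.1 rows 3.0
458.6,423.2,-13,91 -> [-0. -0. 33.] rz -0.0 rows 1.0
top (array([355, 215,  30,  30, 630], dtype=int32), array([369.54920635, 229.69365079]))
top dark [356 216  28  29 508] [369.41929134 229.86220472]
side (array([298, 256,  36,  34, 897], dtype=int32), array([315.38684504, 273.04347826]))
side dark [298 259  35  30 688] [315.18604651 274.60901163]
```

Call:
move_arm --pt "0 5 50 0 0 0 75" --pt "0 5 100 0 0 0 75" --pt "0 5 134 0 0 0 75" --pt "0 5 134 0 0 0 75"

```text
t: 25.4
ee_pos: [0.4566, 0.4213, 0.0169]
ee_rot: [-179.7, 0.3, 91.2]
force: [-0.5, -0.9, 1.1]
opening: 0.0753
finger_force: 0.0
```

Call:
move_arm --pt "0 0 12 0 0 0 75" --pt "0 0 24 0 0 0 75" --pt "0 0 32 0 0 0 75" --pt "0 0 32 0 0 0 75"

```text
t: 25.8
ee_pos: [0.4592, 0.4235, -0.0108]
ee_rot: [-180.0, 0.0, 91.0]
force: [-0.1, -0.3, -0.4]
opening: 0.0749
finger_force: 0.0
```

Call:
move_arm --pt "0 0 0 0 0 0 46" --pt "0 0 0 0 0 0 46" --pt "0 0 0 0 0 0 46" --pt "0 0 0 0 0 0 46" --pt "0 0 0 0 0 0 46"

```text
t: 26.3
ee_pos: [0.4595, 0.4239, -0.0099]
ee_rot: [180.0, -0.0, 91.0]
force: [-1.4, -0.6, 7.1]
opening: 0.0529
finger_force: 40.0
```

Call:
move_arm --pt "0 0 -30 0 0 0 46" --pt "0 0 -70 0 0 0 46" --pt "0 0 -110 0 0 0 46" --pt "0 0 -125 0 0 0 46" --pt "0 0 -125 0 0 0 46"

```text
t: 26.8
ee_pos: [0.4602, 0.4245, 0.1165]
ee_rot: [179.8, -0.1, 91.0]
force: [-0.0, -0.0, -2.6]
opening: 0.0529
finger_force: 40.0
```

Call:
move_arm --pt "0 0 0 0 0 -34 46" --pt "0 0 0 0 0 -34 46" --pt "0 0 0 0 0 -34 46" --pt "0 0 0 0 0 -34 46" --pt "0 0 0 0 0 -34 46"

```text
t: 27.3
ee_pos: [0.4584, 0.4228, 0.1122]
ee_rot: [-179.8, 0.0, 125.1]
force: [-0.1, 0.3, -2.5]
opening: 0.0529
finger_force: 40.0
```

Call:
move_arm --pt "0 0 0 0 0 -33 46" --pt "0 0 0 0 0 -33 46" --pt "0 0 0 0 0 -33 46" --pt "0 0 0 0 0 -33 46" --pt "0 0 0 0 0 -33 46"

```text
t: 27.8
ee_pos: [0.4587, 0.4231, 0.1131]
ee_rot: [-179.9, -0.1, 157.9]
force: [-0.5, 0.6, -2.3]
opening: 0.0532
finger_force: 40.0
```

```bash
python3 plan.py 447.3,-41.8,110,158
```

```text
t 27.8 pos [458.7 423.1 113.1] rot [-1.7990e+02 -5.0000e-02  1.5786e+02] F [-0.5  0.6 -2.3] op 53.2 ff 40.0
447.3,-41.8,110,158 -> [-164.7 -434.9    3.1] rz -0.1 rows 10.0
```

Call:
move_arm --pt "-82 -217 0 0 0 0 46" --pt "-82 -217 0 0 0 0 46" --pt "-82 -217 0 0 0 0 46" --pt "-82 -217 0 0 0 0 46" --pt "-82 -217 0 0 0 0 46"

```text
t: 28.3
ee_pos: [0.4528, 0.189, 0.1137]
ee_rot: [-179.9, -0.1, 157.5]
force: [-0.7, 0.2, -1.6]
opening: 0.0529
finger_force: 40.0
```

Call:
move_arm --pt "-82 -217 0 0 0 0 46" --pt "-82 -217 0 0 0 0 46" --pt "-82 -217 0 0 0 0 46" --pt "-82 -217 0 0 0 0 46" --pt "-82 -217 0 0 0 0 46"

```text
t: 28.8
ee_pos: [0.4478, -0.0427, 0.1141]
ee_rot: [-180.0, -0.0, 157.5]
force: [1.3, 0.8, -2.4]
opening: 0.0531
finger_force: 40.0
```

Call:
move_arm --pt "0 0 0 0 0 0 46" --pt "0 0 0 0 0 0 46"

```text
t: 29.0
ee_pos: [0.4482, -0.0406, 0.114]
ee_rot: [-180.0, -0.0, 157.6]
force: [0.5, 0.4, -2.0]
opening: 0.0523
finger_force: 40.0
```

```bash
python3 plan.py 447.3,-41.8,63,158
```

```text
t 29.0 pos [448.2 -40.6 114. ] rot [-1.7999e+02 -4.0000e-02  1.5758e+02] F [ 0.5  0.4 -2. ] op 52.3 ff 40.0
447.3,-41.8,63,158 -> [ 0.4 -1.5 51. ] rz -0.4 rows 2.0
```

Call:
move_arm --pt "0.5 -1.5 25 0 0 -0.5 46" --pt "0.5 -1.5 45 0 0 -0.5 46" --pt "0.5 -1.5 50 0 0 -0.5 46" --pt "0.5 -1.5 50 0 0 -0.5 46"

```text
t: 29.4
ee_pos: [0.447, -0.0405, 0.0639]
ee_rot: [-180.0, -0.1, 158.4]
force: [-0.4, -0.5, -0.9]
opening: 0.0527
finger_force: 40.0
```

Call:
move_arm --pt "0 0 2 0 0 0 46" --pt "0 0 4 0 0 0 46" --pt "0 0 4 0 0 0 46"

```text
t: 29.7
ee_pos: [0.4479, -0.0413, 0.0609]
ee_rot: [180.0, 0.0, 158.5]
force: [-0.8, -0.5, -1.4]
opening: 0.0528
finger_force: 40.0
```

Call:
move_arm --pt "0 0 2 0 0 0 46" --pt "0 0 4 0 0 0 46" --pt "0 0 4 0 0 0 46"

```text
t: 30.0
ee_pos: [0.4474, -0.0414, 0.0564]
ee_rot: [-180.0, -0.0, 158.5]
force: [0.1, -0.2, -0.7]
opening: 0.053
finger_force: 40.0
```

Call:
move_arm --pt "0 0 2 0 0 0 46" --pt "0 0 4 0 0 0 46" --pt "0 0 4 0 0 0 46"

```text
t: 30.3
ee_pos: [0.4474, -0.0414, 0.0523]
ee_rot: [-180.0, -0.0, 158.5]
force: [0.1, 0.1, -0.7]
opening: 0.0529
finger_force: 40.0
```

Call:
move_arm --pt "0 0 2 0 0 0 46" --pt "0 0 4 0 0 0 46" --pt "0 0 4 0 0 0 46"

```text
t: 30.6
ee_pos: [0.4474, -0.0414, 0.0483]
ee_rot: [-180.0, -0.0, 158.5]
force: [-0.3, -0.3, -1.3]
opening: 0.0529
finger_force: 40.0
```

Call:
move_arm --pt "0 0 2 0 0 0 46" --pt "0 0 4 0 0 0 46" --pt "0 0 4 0 0 0 46"

```text
t: 30.9
ee_pos: [0.4474, -0.0414, 0.0443]
ee_rot: [-180.0, -0.0, 158.5]
force: [0.6, 0.8, -1.6]
opening: 0.0526
finger_force: 40.0
```

Call:
move_arm --pt "0 0 3 0 0 0 46" --pt "0 0 6 0 0 0 46" --pt "0 0 6 0 0 0 46"

```text
t: 31.2
ee_pos: [0.4472, -0.0413, 0.0381]
ee_rot: [-180.0, -0.0, 158.5]
force: [0.4, -0.1, -2.1]
opening: 0.0529
finger_force: 40.0
```

Call:
move_arm --pt "0 0 3 0 0 0 46" --pt "0 0 6 0 0 0 46" --pt "0 0 6 0 0 0 46"

```text
t: 31.5
ee_pos: [0.4473, -0.0413, 0.0321]
ee_rot: [-180.0, -0.0, 158.5]
force: [0.0, -0.4, -1.0]
opening: 0.0527
finger_force: 40.0
```

Call:
move_arm --pt "0 0 2 0 0 0 46" --pt "0 0 4 0 0 0 46" --pt "0 0 4 0 0 0 46"

```text
t: 31.8
ee_pos: [0.4474, -0.0414, 0.0283]
ee_rot: [-180.0, -0.0, 158.5]
force: [0.5, 0.6, -1.7]
opening: 0.0529
finger_force: 40.0
```

Call:
move_arm --pt "0 0 2 0 0 0 46" --pt "0 0 2 0 0 0 46" --pt "0 0 2 0 0 0 70" --pt "0 0 2 0 0 0 70" --pt "0 0 2 0 0 0 70"

```text
t: 32.3
ee_pos: [0.4477, -0.0414, 0.0267]
ee_rot: [180.0, 0.0, 158.5]
force: [0.4, -0.5, -0.1]
opening: 0.0697
finger_force: 0.0
```

Call:
move_arm --pt "0 0 0 0 0 0 70" --pt "0 0 -20 0 0 0 70" --pt "0 0 -60 0 0 0 70" --pt "0 0 -110 0 0 0 45" --pt "0 0 -110 0 0 0 45"

```text
t: 32.8
ee_pos: [0.451, -0.0419, 0.1422]
ee_rot: [179.9, 0.5, 158.5]
force: [1.0, -0.2, -1.0]
opening: 0.0567
finger_force: 0.0
```

```bash
python3 plan.py 433.2,-306.2,137,142 433.2,-306.2,0,142; python3 - <<'E'
from meas import *
b=viewer.capture('side'); T=viewer.capture('top')
cv2.imwrite('pics/k_s.png',b)
for n,im,pts in (('top',T,((442,202),(444,232))),('side',b,((389,345),(350,360)))):
    for p in pts:
        try: print(n,rod(n,im,*p))
        except Exception as e: print(n,p,e)
hs=hsv(b)
for s,c,m in comps((hs[...,1]<60)&(hs[...,2]<125),60):
    if np.hypot(c[0]-315,c[1]-270)<25: print('dark',s,c)
E
```

```text
t 32.8 pos [451.  -41.9 142.2] rot [179.88   0.5  158.48] F [ 1.  -0.2 -1. ] op 56.7 ff 0.0
433.2,-306.2,137,142 -> [ -80.4 -252.5    5.2] rz 16.5 rows 6.0
433.2,-306.2,0,142 -> [  0.  -0. 137.] rz -0.0 rows 3.0
top (array([ 0.53723677, -0.34393434]), np.float64(85.58798328127828), array([453.27631579, 202.49671053]), 304)
top (444, 232) 'NoneType' object is not subscriptable
side (array([ 0.53690328, -0.3462232 ]), np.float64(85.90391892966434), array([395.42798354, 360.30178326]), 729)
side (array([ 0.43319471, -0.30716751]), np.float64(-80.84718377517699), array([349.73509015, 360.83772538]), 721)
dark [298 255  35  34 775] [315.26451613 273.44      ]
```

Call:
move_arm --pt "-40 -126 0 0 0 0 45" --pt "-40 -126 0 0 0 0 45" --pt "-40 -126 0 0 0 0 45" --pt "-40 -126 0 0 0 0 45"

```text
t: 33.3
ee_pos: [0.4377, -0.1758, 0.1353]
ee_rot: [-180.0, -0.1, 158.3]
force: [0.9, -0.5, 0.0]
opening: 0.0449
finger_force: 0.0
```

Call:
move_arm --pt "-38 -126 0 0 0 16.5 45" --pt "-38 -126 0 0 0 16.5 45" --pt "-38 -126 0 0 0 16.5 45" --pt "-38 -126 0 0 0 16.5 45"

```text
t: 33.7
ee_pos: [0.4272, -0.3065, 0.1353]
ee_rot: [-180.0, -0.1, 141.8]
force: [0.4, 0.2, -0.3]
opening: 0.045
finger_force: 0.0
```

```bash
python3 plan.py 433,-306,20,142.1 433,-306,-22,142.1; python3 - <<'E'
from meas import *
T=viewer.capture('top')
h=hsv(T); 
for s,c,m in comps((h[...,1]<70)&(h[...,2]<125),60):
    if np.hypot(c[0]-370,c[1]-230)<20: print('cogs dark',s,c)
v=h[...,2]; print(v[224:236,363:378])
E
```

```text
t 33.7 pos [ 427.2 -306.5  135.3] rot [-1.7999e+02 -7.0000e-02  1.4182e+02] F [ 0.4  0.2 -0.3] op 45.0 ff 0.0
433,-306,20,142.1 -> [ -4.3   4.  115.3] rz -0.3 rows 3.0
433,-306,-22,142.1 -> [-0. -0. 42.] rz -0.0 rows 1.0
cogs dark [356 216  29  29 532] [369.48496241 229.82330827]
[[ 65  94  83  95  96 115 109 109 101 103 108 110 110 116 106]
 [ 88  91 107 108 105 130 105 106  71  69  88 102 120 150 115]
 [108  70  96  83  90  94 103 124 142 136  95  59  92 142 107]
 [ 91  95 104 202 196  81 138 174 223 229 194 132  51 104 108]
 [ 71 109 111 255 255 114 174 240 252 254 255 212  97  72 110]
 [ 92 111 109 180 234 133 235 252 247 248 251 249 153  56 112]
 [ 72  98 118 100  94 139 245 252 247 247 250 255 157  59 119]
 [ 60 107 110 105  98 128 218 253 249 248 253 252 135  73 109]
 [ 65  76 112 108 104 114 142 240 250 251 251 182  90  93 107]
 [ 75  59 109 107 110  99 116 133 176 204 136 115  71 107 108]
 [110  58  92 111 133 105 101 102 109  85  77  80  95 115 106]
 [ 79  69  77 117 118 109 107 106  91  85 110 107 109 136 106]]
```

Call:
move_arm --pt "-4 4 50 0 0 0 45" --pt "-4 4 100 0 0 0 45" --pt "-4 4 120 0 0 0 45" --pt "-4 4 120 0 0 0 45"

```text
t: 34.15
ee_pos: [0.4311, -0.3004, 0.0131]
ee_rot: [180.0, -0.4, 142.1]
force: [-0.3, -0.8, 0.9]
opening: 0.0451
finger_force: 0.0
```

Call:
move_arm --pt "0 0 12 0 0 0 45" --pt "0 0 24 0 0 0 45" --pt "0 0 34 0 0 0 45" --pt "0 0 34 0 0 0 45"

```text
t: 34.55
ee_pos: [0.4329, -0.3034, -0.0183]
ee_rot: [180.0, -0.1, 142.0]
force: [-0.3, 0.3, -0.1]
opening: 0.0455
finger_force: 0.0
```

```bash
python3 plan.py 433,-306,-22,142.1
```

```text
t 34.55 pos [ 432.9 -303.4  -18.3] rot [ 1.8000e+02 -6.0000e-02  1.4198e+02] F [-0.3  0.3 -0.1] op 45.5 ff 0.0
433,-306,-22,142.1 -> [-1.7 -2.   3.7] rz -0.1 rows 1.0
```

Call:
move_arm --pt "-1.5 -2 4 0 0 0 45" --pt "-1.5 -2 4 0 0 0 45" --pt "-1.5 -2 4 0 0 0 45"

```text
t: 34.85
ee_pos: [0.4334, -0.3065, -0.0212]
ee_rot: [180.0, 0.0, 142.0]
force: [-0.4, -0.1, 0.3]
opening: 0.045
finger_force: 0.0
```

Call:
move_arm --pt "0 0 0 0 0 0 10" --pt "0 0 0 0 0 0 10" --pt "0 0 0 0 0 0 10" --pt "0 0 0 0 0 0 10" --pt "0 0 0 0 0 0 10"

```text
t: 35.35
ee_pos: [0.4333, -0.3063, -0.0214]
ee_rot: [-180.0, 0.0, 142.0]
force: [-1.1, 0.2, 1.5]
opening: 0.0149
finger_force: 40.0
```

Call:
move_arm --pt "0 0 -30 0 0 0 10" --pt "0 0 -80 0 0 0 10" --pt "0 0 -130 0 0 0 10" --pt "0 0 -145 0 0 0 10" --pt "0 0 -145 0 0 0 10"

```text
t: 35.85
ee_pos: [0.4344, -0.3071, 0.1256]
ee_rot: [180.0, 0.2, 142.0]
force: [0.4, -0.4, -2.3]
opening: 0.0148
finger_force: 40.0
```

Call:
move_arm --pt "0 0 0 0 0 -35 10" --pt "0 0 0 0 0 -35 10" --pt "0 0 0 0 0 -35 10" --pt "0 0 0 0 0 -35 10" --pt "0 0 0 0 0 -35 10"

```text
t: 36.35
ee_pos: [0.4322, -0.3055, 0.1213]
ee_rot: [179.9, -0.2, 177.1]
force: [0.0, -0.4, -2.1]
opening: 0.0152
finger_force: 40.0
```

Call:
move_arm --pt "0 0 0 0 0 -35 10" --pt "0 0 0 0 0 -35 10" --pt "0 0 0 0 0 -35 10" --pt "0 0 0 0 0 -35 10" --pt "0 0 0 0 0 -35 10"

```text
t: 36.85
ee_pos: [0.4326, -0.3057, 0.1221]
ee_rot: [179.9, -0.0, -148.1]
force: [0.6, 1.0, -1.1]
opening: 0.0153
finger_force: 40.0
```

```bash
python3 plan.py 580,278,123,212.1 580,278,70,212.1; python3 - <<'E'
from meas import *
for n in('top','side'):
    b=viewer.capture(n); cv2.imwrite(f'pics/m_{n}.png',b)
    p=proj(n,np.array(manip.sense()['ee_pos'])+[0,0,.029]); print(n,p)
    h=hsv(b)
    for s,c,m in comps((h[...,1]<70)&(h[...,2]>110),15,1500):
        if np.hypot(*(c-p))<45: print(n,s,c)
E
```

```text
t 36.85 pos [ 432.6 -305.7  122.1] rot [ 1.7989e+02 -4.0000e-02 -1.4808e+02] F [ 0.6  1.  -1.1] op 15.3 ff 40.0
580,278,123,212.1 -> [-433.8  417.5   -0.9] rz -0.2 rows 13.0
580,278,70,212.1 -> [ 0. -0. 53.] rz -0.0 rows 2.0
top [458.17552595 232.99017658]
top [429 193  50  35 374] [452.99197861 206.51336898]
side [351.411456   331.53326489]
side [362 283  25  32 248] [374.08870968 299.58870968]
side [359 330  13   8  52] [365.48076923 332.73076923]
side [314 332  37  23 322] [334.14906832 345.70496894]
```

Call:
move_arm --pt "-145 139 0 0 0 0 10" --pt "-145 139 0 0 0 0 10" --pt "-145 139 0 0 0 0 10" --pt "-145 139 0 0 0 0 10" --pt "-145 139 0 0 0 0 10"

```text
t: 37.45
ee_pos: [0.4831, -0.1072, 0.1232]
ee_rot: [180.0, 0.0, -148.1]
force: [-0.4, 0.5, -1.5]
opening: 0.0153
finger_force: 40.0
```

Call:
move_arm --pt "-145 139 0 0 0 0 10" --pt "-145 139 0 0 0 0 10" --pt "-145 139 0 0 0 0 10" --pt "-145 139 0 0 0 0 10" --pt "-145 139 0 0 0 0 10"

```text
t: 37.95
ee_pos: [0.5331, 0.0872, 0.1234]
ee_rot: [180.0, 0.1, -148.1]
force: [-0.4, 0.2, -0.8]
opening: 0.0153
finger_force: 40.0
```

Call:
move_arm --pt "-144 139 0 0 0 0 10" --pt "-144 139 0 0 0 0 10" --pt "-144 139 0 0 0 0 10" --pt "-144 139 0 0 0 0 10" --pt "-144 139 0 0 0 0 10"

```text
t: 38.45
ee_pos: [0.5818, 0.2813, 0.1233]
ee_rot: [180.0, 0.1, -148.1]
force: [0.0, -0.6, -1.0]
opening: 0.015
finger_force: 40.0
```

Call:
move_arm --pt "0 0 30 0 0 0 10" --pt "0 0 60 0 0 0 10" --pt "0 0 65 0 0 0 10" --pt "0 0 65 0 0 0 10"

```text
t: 38.85
ee_pos: [0.58, 0.2763, 0.0578]
ee_rot: [180.0, -0.1, -148.2]
force: [0.1, -0.7, -1.5]
opening: 0.015
finger_force: 40.0
```

```bash
python3 plan.py 580.2,278.6,55,212.1; python3 - <<'E'
from meas import *
for n in('top','side'):
    b=np.mean([viewer.capture(n).astype(float) for _ in range(2)],0); np.save(f'n_{n}.npy',b); cv2.imwrite(f'pics/n_{n}.png',b)
s=manip.sense(); print(s['ee_pos'])
T,S=np.load('n_top.npy').astype(np.uint8),np.load('n_side.npy').astype(np.uint8)
a=cv2.resize(T[155:230,250:345],(400,316),interpolation=cv2.INTER_CUBIC); b=cv2.resize(S[145:245,280:380],(400,400),interpolation=cv2.INTER_CUBIC)
cv2.imwrite('pics/rack1.png',np.hstack([cv2.copyMakeBorder(a,0,84,0,0,0),b]))
E
```

```text
t 38.85 pos [580.  276.3  57.8] rot [ 1.7998e+02 -1.3000e-01 -1.4818e+02] F [ 0.1 -0.7 -1.5] op 15.0 ff 40.0
580.2,278.6,55,212.1 -> [-1.4  1.9  2.8] rz -0.3 rows 1.0
[0.58149814 0.27740638 0.06004639][ WARN:0@5.137] global loadsave.cpp:1063 imwrite_ Unsupported depth image for selected encoder is fallbacked to CV_8U.
```

View pics/rack1.png

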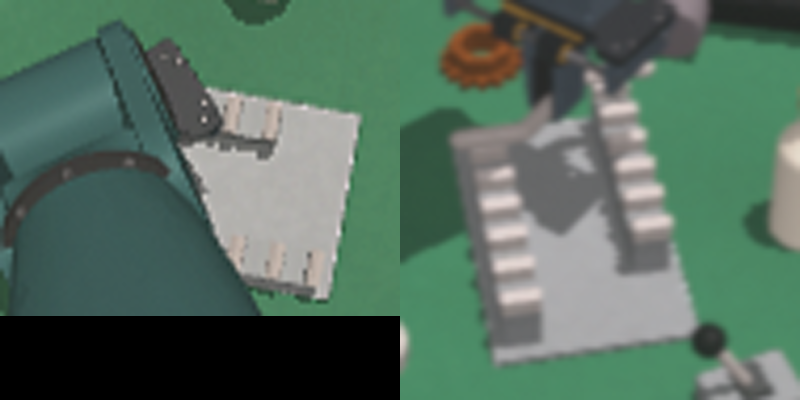

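The side crop shows the rod's near leg at (480, 150), over the outermost notch pair. I'll descend with force feedback.

Call:
move_arm --pt "0.5 1.5 6 0 0 0 10" --pt "0.5 1.5 11 0 0 0 10" --pt "0.5 1.5 11 0 0 0 10"

```text
t: 39.35
ee_pos: [0.5788, 0.2782, 0.0468]
ee_rot: [180.0, -0.1, -148.0]
force: [0.0, -0.5, -1.0]
opening: 0.0154
finger_force: 40.0
```

Call:
move_arm --pt "0 0 2 0 0 0 10" --pt "0 0 4 0 0 0 10" --pt "0 0 4 0 0 0 10"

```text
t: 39.65
ee_pos: [0.5792, 0.2783, 0.0432]
ee_rot: [180.0, -0.0, -148.0]
force: [0.9, -0.3, -0.9]
opening: 0.0153
finger_force: 40.0
```

Call:
move_arm --pt "0 0 2 0 0 0 10" --pt "0 0 4 0 0 0 10" --pt "0 0 4 0 0 0 10"

```text
t: 39.95
ee_pos: [0.5792, 0.2783, 0.0392]
ee_rot: [180.0, -0.0, -148.0]
force: [-0.7, -0.4, -1.6]
opening: 0.0152
finger_force: 40.0
```

Call:
move_arm --pt "0 0 2 0 0 0 10" --pt "0 0 3 0 0 0 10" --pt "0 0 3 0 0 0 10"

```text
t: 40.25
ee_pos: [0.5792, 0.2783, 0.0363]
ee_rot: [180.0, -0.0, -148.0]
force: [0.5, -0.8, -1.8]
opening: 0.0153
finger_force: 40.0
```

```bash
python3 plan.py 580.2,278.6,25,212.1
```

```text
t 40.25 pos [579.2 278.3  36.3] rot [ 1.8000e+02 -2.0000e-02 -1.4802e+02] F [ 0.5 -0.8 -1.8] op 15.3 ff 40.0
580.2,278.6,25,212.1 -> [-1.  -0.3 11.3] rz -0.1 rows 1.0
```

Call:
move_arm --pt "0 0 3 0 0 0 10" --pt "0 0 6 0 0 0 10" --pt "0 0 6 0 0 0 10"

```text
t: 40.55
ee_pos: [0.5797, 0.2787, 0.0304]
ee_rot: [180.0, 0.0, -148.0]
force: [0.8, 3.9, 0.9]
opening: 0.0151
finger_force: 40.0
```

Call:
move_arm --pt "0 0 2 0 0 0 10" --pt "0 0 4 0 0 0 10" --pt "0 0 4 0 0 0 10"

```text
t: 40.85
ee_pos: [0.5796, 0.2786, 0.0265]
ee_rot: [180.0, 0.0, -148.0]
force: [1.3, 5.2, 1.0]
opening: 0.015
finger_force: 40.0
```

Call:
move_arm --pt "0 0 2 0 0 0 10" --pt "0 0 2 0 0 0 10" --pt "0 0 2 0 0 0 10"

```text
t: 41.15
ee_pos: [0.5796, 0.2786, 0.0246]
ee_rot: [180.0, 0.0, -148.0]
force: [1.3, 4.5, 1.9]
opening: 0.0149
finger_force: 40.0
```

Call:
move_arm --pt "0 0 0 0 0 0 28" --pt "0 0 0 0 0 0 28" --pt "0 0 0 0 0 0 28" --pt "0 0 0 0 0 0 28"

```text
t: 41.55
ee_pos: [0.5791, 0.2781, 0.0243]
ee_rot: [-180.0, -0.0, -148.0]
force: [0.0, 0.6, -0.4]
opening: 0.0279
finger_force: 0.0
```

Call:
move_arm --pt "0 0 -10 0 0 0 28" --pt "0 0 -40 0 0 0 28" --pt "0 0 -90 0 0 0 28" --pt "0 0 -115 0 0 0 40" --pt "0 0 -115 0 0 0 45"

```text
t: 42.05
ee_pos: [0.5816, 0.2793, 0.1445]
ee_rot: [-179.9, 0.4, -148.0]
force: [0.2, -0.6, -0.4]
opening: 0.041
finger_force: 0.0
```

```bash
python3 plan.py 537.2,-345,140,212 537.2,-345,140,128.7; python3 - <<'E'
from meas import *
for n,p in (('top',(453,202)),('side',(395,360))): print(n,rod(n,viewer.capture(n),*p))
E
```

```text
t 42.05 pos [581.6 279.3 144.5] rot [-179.94    0.38 -148.02] F [ 0.2 -0.6 -0.4] op 41.0 ff 0.0
537.2,-345,140,212 -> [ 368.3 -506.     4.5] rz -0.0 rows 13.0
537.2,-345,140,128.7 -> [0. 0. 0.] rz 83.3 rows 10.0
top (array([ 0.53732965, -0.34422745]), np.float64(85.54736260762083), array([453.35737705, 202.46885246]), 305)
side (array([ 0.53694486, -0.34627143]), np.float64(85.95010356292019), array([395.45103448, 360.31172414]), 725)
```

Call:
move_arm --pt "123 -169 0 0 0 0 45" --pt "123 -169 0 0 0 0 45" --pt "123 -169 0 0 0 0 45" --pt "123 -169 0 0 0 0 45" --pt "123 -169 0 0 0 0 45"

```text
t: 42.65
ee_pos: [0.5629, 0.066, 0.1382]
ee_rot: [179.9, -0.2, -148.2]
force: [0.5, 0.9, -0.9]
opening: 0.045
finger_force: 0.0
```

Call:
move_arm --pt "123 -169 0 0 0 0 45" --pt "123 -169 0 0 0 0 45" --pt "123 -169 0 0 0 0 45" --pt "123 -169 0 0 0 0 45" --pt "123 -169 0 0 0 0 45"

```text
t: 43.15
ee_pos: [0.5489, -0.142, 0.1387]
ee_rot: [180.0, -0.1, -148.2]
force: [-0.1, 0.5, -0.9]
opening: 0.0452
finger_force: 0.0
```

Call:
move_arm --pt "122 -168 0 0 0 0 45" --pt "122 -168 0 0 0 0 45" --pt "122 -168 0 0 0 0 45" --pt "122 -168 0 0 0 0 45" --pt "122 -168 0 0 0 0 45"

```text
t: 43.65
ee_pos: [0.5349, -0.3491, 0.1387]
ee_rot: [180.0, -0.0, -148.2]
force: [-0.4, 1.1, 0.3]
opening: 0.0449
finger_force: 0.0
```

Call:
move_arm --pt "0 0 0 0 0 42 45" --pt "0 0 0 0 0 42 45" --pt "0 0 0 0 0 42 45" --pt "0 0 0 0 0 42 45" --pt "0 0 0 0 0 42 45"

```text
t: 44.15
ee_pos: [0.5352, -0.3441, 0.1385]
ee_rot: [179.9, -0.1, 169.7]
force: [-0.3, -0.4, -0.5]
opening: 0.0449
finger_force: 0.0
```

Call:
move_arm --pt "0 0 0 0 0 41.3 45" --pt "0 0 0 0 0 41.3 45" --pt "0 0 0 0 0 41.3 45" --pt "0 0 0 0 0 41.3 45" --pt "0 0 0 0 0 41.3 45"

```text
t: 44.65
ee_pos: [0.5353, -0.3441, 0.1385]
ee_rot: [-180.0, -0.1, 128.4]
force: [-0.4, -1.0, 0.8]
opening: 0.045
finger_force: 0.0
```

```bash
python3 plan.py 537.1,-345.2,15,128.7 537.1,-345.2,-21.5,128.7; python3 - <<'E'
from meas import *
# rack with rod B now: posts and rod
a=viewer.capture('top'); s=viewer.capture('side'); cv2.imwrite('pics/r2t.png',a); cv2.imwrite('pics/r2s.png',s)
print(rod('side',s,395,360))
E
```

```text
t 44.65 pos [ 535.3 -344.1  138.5] rot [-1.7998e+02 -1.0000e-01  1.2838e+02] F [-0.4 -1.   0.8] op 45.0 ff 0.0
537.1,-345.2,15,128.7 -> [ -2.    0.8 123.5] rz -0.3 rows 3.0
537.1,-345.2,-21.5,128.7 -> [ 0.  -0.  36.5] rz -0.0 rows 1.0Traceback (most recent call last):
  File "<stdin>", line 4, in <module>
  File "meas.py", line 17, in rod
    b=near(a,u,v,25); ys,xs=np.nonzero(b[3])
                                       ~^^^
TypeError: 'NoneType' object is not subscriptable
```

Call:
move_arm --pt "-2 1 50 0 0 -0.3 45" --pt "-2 1 100 0 0 -0.3 45" --pt "-2 1 123 0 0 -0.3 45" --pt "-2 1 123 0 0 -0.3 45" --pt "-2 1 123 0 0 -0.3 45"

```text
t: 45.25
ee_pos: [0.5375, -0.3463, 0.0168]
ee_rot: [-180.0, -0.0, 129.1]
force: [0.0, 0.1, -0.7]
opening: 0.0449
finger_force: 0.0
```

Call:
move_arm --pt "0 0 12 0 0 0 45" --pt "0 0 24 0 0 0 45" --pt "0 0 33 0 0 0 45" --pt "0 0 33 0 0 0 45" --pt "0 0 33 0 0 0 45"

```text
t: 45.75
ee_pos: [0.5371, -0.3467, -0.0166]
ee_rot: [-180.0, -0.0, 129.0]
force: [0.6, 0.0, 0.2]
opening: 0.045
finger_force: 0.0
```

```bash
python3 plan.py 537.1,-345.2,-21.5,128.7; python3 - <<'E'
from meas import *
a=cv2.imread('pics/r2t.png'); h=hsv(a); m=((a[...,2].astype(int)-a[...,0])>8)&(h[...,1]<95)&(h[...,2]>140); q=np.zeros_like(m); q[160:235,250:342]=m[160:235,250:342]
for s,c,_ in comps(q,3): print(s,c.round(1))
E
```

```text
t 45.75 pos [ 537.1 -346.7  -16.6] rot [-1.7999e+02 -2.0000e-02  1.2898e+02] F [0.6 0.  0.2] op 45.0 ff 0.0
537.1,-345.2,-21.5,128.7 -> [1.1 0.9 4.9] rz 0.3 rows 1.0
[269 168  21  53 317] [278.5 194.2]
[265 171   5   9  35] [267. 175.]
[283 174   6   9  36] [285.7 178.1]
[293 176   5   9  36] [295.2 179.9]
[303 177   5  10  35] [304.9 181.6]
[312 179   5   9  34] [314.1 182.9]
[275 205   5  10  35] [276.9 209.8]
[294 208   5  10  37] [296.1 212.9]
[303 210   6  10  38] [305.4 214.5]
[313 212   5  10  38] [314.9 216.2]
[323 214   4   9  32] [324.4 217.8]
```

Call:
move_arm --pt "1 1 5 0 0 0 45" --pt "1 1 5 0 0 0 45" --pt "1 1 5 0 0 0 45"

```text
t: 46.05
ee_pos: [0.5373, -0.3453, -0.0214]
ee_rot: [-180.0, -0.0, 129.0]
force: [0.7, 0.4, -0.3]
opening: 0.045
finger_force: 0.0
```

Call:
move_arm --pt "0 0 0 0 0 0 10" --pt "0 0 0 0 0 0 10" --pt "0 0 0 0 0 0 10" --pt "0 0 0 0 0 0 10" --pt "0 0 0 0 0 0 10"

```text
t: 46.55
ee_pos: [0.5374, -0.3454, -0.0214]
ee_rot: [180.0, 0.0, 129.0]
force: [-0.7, -0.8, 1.3]
opening: 0.0149
finger_force: 40.0
```

Call:
move_arm --pt "0 0 -30 0 0 0 10" --pt "0 0 -80 0 0 0 10" --pt "0 0 -130 0 0 0 10" --pt "0 0 -145 0 0 0 10" --pt "0 0 -145 0 0 0 10"

```text
t: 47.05
ee_pos: [0.5384, -0.3461, 0.1258]
ee_rot: [179.9, 0.2, 129.0]
force: [0.3, -0.1, -3.1]
opening: 0.0151
finger_force: 40.0
```

Call:
move_arm --pt "0 0 0 0 0 -42 10" --pt "0 0 0 0 0 -42 10" --pt "0 0 0 0 0 -42 10" --pt "0 0 0 0 0 -42 10" --pt "0 0 0 0 0 -42 10"

```text
t: 47.55
ee_pos: [0.536, -0.3444, 0.1206]
ee_rot: [179.9, -0.2, 171.3]
force: [0.1, -0.4, -2.5]
opening: 0.0154
finger_force: 40.0
```

Call:
move_arm --pt "0 0 0 0 0 -41.2 10" --pt "0 0 0 0 0 -41.2 10" --pt "0 0 0 0 0 -41.2 10" --pt "0 0 0 0 0 -41.2 10" --pt "0 0 0 0 0 -41.2 10"

```text
t: 48.05
ee_pos: [0.5361, -0.3444, 0.1206]
ee_rot: [179.8, -0.1, -147.5]
force: [0.3, 0.0, -2.2]
opening: 0.0148
finger_force: 40.0
```

```bash
python3 plan.py 554.7,149,123,212.1
```

```text
t 48.05 pos [ 536.1 -344.4  120.6] rot [ 1.7981e+02 -8.0000e-02 -1.4747e+02] F [ 0.3  0.  -2.2] op 14.8 ff 40.0
554.7,149,123,212.1 -> [-281.   406.    -2.4] rz 0.4 rows 10.0
```

Call:
move_arm --pt "-94 135 0 0 0 0 10" --pt "-94 135 0 0 0 0 10" --pt "-94 135 0 0 0 0 10" --pt "-94 135 0 0 0 0 10" --pt "-94 135 0 0 0 0 10"

```text
t: 48.55
ee_pos: [0.5439, -0.1788, 0.1215]
ee_rot: [179.9, -0.1, -147.7]
force: [0.2, -1.3, -1.6]
opening: 0.0152
finger_force: 40.0
```

Call:
move_arm --pt "-94 135 0 0 0 0 10" --pt "-94 135 0 0 0 0 10" --pt "-94 135 0 0 0 0 10" --pt "-94 135 0 0 0 0 10" --pt "-94 135 0 0 0 0 10"

```text
t: 49.05
ee_pos: [0.5525, -0.016, 0.1225]
ee_rot: [180.0, -0.1, -147.7]
force: [-0.5, 0.3, -1.3]
opening: 0.0154
finger_force: 40.0
```

Call:
move_arm --pt "-93 136 0 0 0 0.4 10" --pt "-93 136 0 0 0 0.4 10" --pt "-93 136 0 0 0 0.4 10" --pt "-93 136 0 0 0 0.4 10" --pt "-93 136 0 0 0 0.4 10"

```text
t: 49.55
ee_pos: [0.5594, 0.148, 0.1229]
ee_rot: [180.0, -0.0, -148.2]
force: [-0.6, -0.4, -1.9]
opening: 0.0151
finger_force: 40.0
```

Call:
move_arm --pt "0 0 30 0 0 0 10" --pt "0 0 60 0 0 0 10" --pt "0 0 68 0 0 0 10" --pt "0 0 68 0 0 0 10" --pt "0 0 68 0 0 0 10"

```text
t: 50.05
ee_pos: [0.5597, 0.1471, 0.0564]
ee_rot: [-180.0, 0.0, -148.3]
force: [0.6, 0.5, -0.7]
opening: 0.0151
finger_force: 40.0
```

```bash
python3 plan.py 554.6,149.5,47,212.1
```

```text
t 50.05 pos [559.7 147.1  56.4] rot [-1.7998e+02  4.0000e-02 -1.4828e+02] F [ 0.6  0.5 -0.7] op 15.1 ff 40.0
554.6,149.5,47,212.1 -> [3.1 4.8 9.4] rz -0.4 rows 1.0
```

Call:
move_arm --pt "3 5 4 0 0 -0.4 10" --pt "3 5 9 0 0 -0.4 10" --pt "3 5 9 0 0 -0.4 10" --pt "3 5 9 0 0 -0.4 10"

```text
t: 50.45
ee_pos: [0.5538, 0.1508, 0.0467]
ee_rot: [-180.0, 0.0, -147.8]
force: [0.4, -0.5, -0.8]
opening: 0.0152
finger_force: 40.0
```

Call:
move_arm --pt "0 0 2 0 0 0 10" --pt "0 0 4 0 0 0 10" --pt "0 0 4 0 0 0 10"

```text
t: 50.75
ee_pos: [0.5536, 0.1506, 0.0423]
ee_rot: [180.0, -0.0, -147.8]
force: [-0.6, -0.3, -2.3]
opening: 0.0151
finger_force: 40.0
```

Call:
move_arm --pt "0 0 2 0 0 0 10" --pt "0 0 4 0 0 0 10" --pt "0 0 4 0 0 0 10"

```text
t: 51.05
ee_pos: [0.5536, 0.1506, 0.0382]
ee_rot: [180.0, -0.0, -147.8]
force: [-0.2, -0.3, -2.3]
opening: 0.0156
finger_force: 40.0
```

Call:
move_arm --pt "0 0 2 0 0 0 10" --pt "0 0 4 0 0 0 10" --pt "0 0 4 0 0 0 10"

```text
t: 51.35
ee_pos: [0.5536, 0.1506, 0.0342]
ee_rot: [180.0, -0.0, -147.8]
force: [1.1, -0.2, -2.0]
opening: 0.0151
finger_force: 40.0
```

Call:
move_arm --pt "0 0 3 0 0 0 10" --pt "0 0 6 0 0 0 10" --pt "0 0 6 0 0 0 10"

```text
t: 51.65
ee_pos: [0.5534, 0.1506, 0.028]
ee_rot: [180.0, -0.0, -147.8]
force: [0.0, 0.6, -2.1]
opening: 0.0151
finger_force: 40.0
```

Call:
move_arm --pt "0 0 2 0 0 0 10" --pt "0 0 3.5 0 0 0 10" --pt "0 0 3.5 0 0 0 10"

```text
t: 51.95
ee_pos: [0.5537, 0.1506, 0.0248]
ee_rot: [180.0, -0.0, -147.8]
force: [-0.2, 0.1, -1.5]
opening: 0.015
finger_force: 40.0
```

Call:
move_arm --pt "0 0 0 0 0 0 28" --pt "0 0 0 0 0 0 28" --pt "0 0 0 0 0 0 28" --pt "0 0 0 0 0 0 28"

```text
t: 52.35
ee_pos: [0.5539, 0.1507, 0.0252]
ee_rot: [-180.0, 0.0, -147.8]
force: [-0.1, -1.2, 0.2]
opening: 0.0281
finger_force: 0.0
```

Call:
move_arm --pt "0 0 -10 0 0 0 28" --pt "0 0 -40 0 0 0 28" --pt "0 0 -90 0 0 0 28" --pt "0 0 -115 0 0 0 0" --pt "0 0 -115 0 0 0 0"

```text
t: 52.85
ee_pos: [0.5561, 0.1512, 0.1447]
ee_rot: [-179.9, 0.4, -147.8]
force: [-0.4, -0.2, -0.3]
opening: 0.0146
finger_force: 0.0
```

```bash
python3 plan.py 500,1,140,212 500,1,140,90 500,1,40,90; python3 - <<'E'
from meas import *
s=viewer.capture('side'); cv2.imwrite('pics/r3s.png',s)
t=viewer.capture('top'); cv2.imwrite('pics/r3t.png',t)
E
```

```text
t 52.85 pos [556.1 151.2 144.7] rot [-179.87    0.36 -147.82] F [-0.4 -0.2 -0.3] op 14.6 ff 0.0
500,1,140,212 -> [127.5 -97.2   4.7] rz 0.2 rows 4.0
500,1,140,90 -> [0. 0. 0.] rz 122.0 rows 15.0
500,1,40,90 -> [  0.  -0. 100.] rz -0.0 rows 2.0
```

```bash
python3 plan.py 520,1,140,212.2 520,1,140,180 520,1,50,180 635,1,50,180; python3 - <<'E'
from meas import *
t=viewer.capture('top'); s=viewer.capture('side')
p=[proj('side',x) for x in ((.58,.279,.054),(.5546,.1494,.054))]; print(p)
E
```

```text
t 52.95 pos [553.9 150.7 140.7] rot [-1.7997e+02  7.0000e-02 -1.4782e+02] F [-1.3 -0.   0.5] op 6.9 ff 0.0
520,1,140,212.2 -> [ 108.4 -108.6    0.7] rz -0.0 rows 4.0
520,1,140,180 -> [0. 0. 0.] rz 32.2 rows 4.0
520,1,50,180 -> [ 0. -0. 90.] rz -0.0 rows 2.0
635,1,50,180 -> [-115.    0.    0.] rz -0.0 rows 3.0
[array([317.99176363, 177.51715238]), array([325.57525043, 206.50204557])]
```

Call:
move_arm --pt "108 -108 0 0 0 0 0" --pt "108 -108 0 0 0 0 0" --pt "108 -108 0 0 0 0 0" --pt "108 -108 0 0 0 0 0"

```text
t: 53.45
ee_pos: [0.5177, -0.002, 0.1387]
ee_rot: [179.9, -0.2, -148.0]
force: [0.0, -0.3, 0.6]
opening: 0.0002
finger_force: 0.0
```

Call:
move_arm --pt "0 0 0 0 0 32.2 0" --pt "0 0 0 0 0 32.2 0" --pt "0 0 0 0 0 32.2 0" --pt "0 0 0 0 0 32.2 0" --pt "0 0 0 0 0 32.2 0"

```text
t: 53.95
ee_pos: [0.5193, 0.0021, 0.139]
ee_rot: [180.0, -0.1, 179.9]
force: [-0.2, 0.1, 0.4]
opening: 0.0004
finger_force: 0.0
```

```bash
python3 plan.py 520,1,50,180; python3 - <<'E'
from meas import *
t=np.mean([viewer.capture('top').astype(float) for _ in range(2)],0); s=np.mean([viewer.capture('side').astype(float) for _ in range(2)],0)
a=cv2.resize(t[160:245,250:395].astype(np.uint8),None,fx=4.0,fy=4.0,interpolation=cv2.INTER_CUBIC)[:,:400]
t8,s8=t.astype(np.uint8),s.astype(np.uint8)
A=cv2.resize(t8[160:235,250:350],(400,300),interpolation=cv2.INTER_CUBIC); B=cv2.resize(s8[150:240,280:370],(400,400),interpolation=cv2.INTER_CUBIC)
Cc=cv2.resize(s8[245:300,285:345],(218,200),interpolation=cv2.INTER_CUBIC); D=cv2.resize(t8[205:255,345:395],(200,200),interpolation=cv2.INTER_CUBIC)
out=np.zeros((600,800,3),np.uint8); out[:300,:400]=A; out[:400,400:]=B; out[300:500,:218]=Cc; out[400:600,400:600]=D; cv2.imwrite('pics/final1.png',out)
E
```

```text
t 53.95 pos [519.3   2.1 139. ] rot [ 1.7999e+02 -1.1000e-01  1.7989e+02] F [-0.2  0.1  0.4] op 0.4 ff 0.0
520,1,50,180 -> [-0.7 -1.1 89. ] rz -0.1 rows 2.0
```

View pics/final1.png

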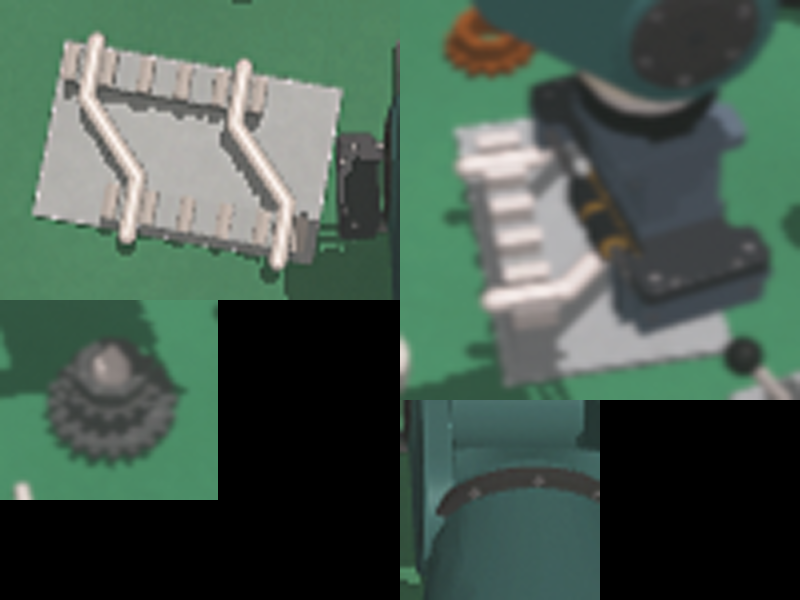

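The composite shows both rods down in notch pairs 0 and 2 (top crop legs at (97,45)/(128,235) and (243,70)/(280,255)), and both cogs stacked on the hub. Next I'll close the clamp.

Call:
move_arm --pt "0 -1 40 0 0 0 0" --pt "0 -1 80 0 0 0 0" --pt "0 -1 89 0 0 0 0" --pt "0 -1 89 0 0 0 0" --pt "0 -1 89 0 0 0 0"

```text
t: 54.65
ee_pos: [0.5207, 0.0007, 0.0523]
ee_rot: [-180.0, 0.1, -180.0]
force: [0.5, -0.9, 0.7]
opening: 0.0006
finger_force: 0.0
```

Call:
move_arm --pt "-15 0 0 0 0 0 0" --pt "-30 0 0 0 0 0 0" --pt "-45 0 0 0 0 0 0" --pt "-60 0 0 0 0 0 0" --pt "-60 0 0 0 0 0 0"

```text
t: 55.15
ee_pos: [0.5825, 0.0007, 0.0514]
ee_rot: [-180.0, 0.1, 180.0]
force: [0.1, -0.2, 0.1]
opening: 0.0005
finger_force: 0.0
```

Call:
move_arm --pt "-12 0 0 0 0 0 0" --pt "-24 0 0 0 0 0 0" --pt "-36 0 0 0 0 0 0" --pt "-46 0 0 0 0 0 0" --pt "-46 0 0 0 0 0 0"

```text
t: 55.65
ee_pos: [0.6273, 0.0007, 0.0511]
ee_rot: [-180.0, 0.1, 180.0]
force: [-0.4, -0.6, 0.6]
opening: 0.0004
finger_force: 0.0
```

```bash
python3 plan.py 632,1,50,180; python3 - <<'E'
from meas import *
s=viewer.capture('side'); h=hsv(s); cv2.imwrite('pics/p1.png',s)
for q,c,_ in comps(h[...,2]<70,8,600):
    if np.hypot(*(c-np.array([375,224])))<18: print(q,c)
E
```

```text
t 55.65 pos [627.3   0.7  51.1] rot [-1.8000e+02  5.0000e-02  1.7998e+02] F [-0.4 -0.6  0.6] op 0.4 ff 0.0
632,1,50,180 -> [-4.7  0.3  1.1] rz -0.0 rows 1.0
[363 220   3  10  16] [364.25   223.4375]
```

Call:
move_arm --pt "-3 0 0 0 0 0 0" --pt "-6 0 0 0 0 0 0" --pt "-8 0 0 0 0 0 0" --pt "-8 0 0 0 0 0 0"

```text
t: 56.1
ee_pos: [0.634, 0.0007, 0.0511]
ee_rot: [-180.0, 0.0, 180.0]
force: [-1.5, 0.8, -0.8]
opening: 0.0003
finger_force: 0.2
```

```bash
python3 plan.py; python3 - <<'E'
from meas import *
s=viewer.capture('side'); h=hsv(s); cv2.imwrite('pics/p2.png',s)
print(h[...,2][212:232,366:392])
E
```

```text
t 56.1 pos [634.    0.7  51.1] rot [-1.8000e+02  1.0000e-02  1.7998e+02] F [-1.5  0.8 -0.8] op 0.3 ff 0.2
[[ 48  51  63  72  64  55  64  72  78  83  87  88  88  88  87  86  84  82
   77  75  72  71  70  68  69  73]
 [ 49  50  57  66  66  54  57  67  78  84  87  87  85  83  81  77  75  73
   71  69  69  69  68  69  69  70]
 [ 58  73  82  80  73  66  55  61  76  82  82  79  77  73  71  70  70  69
   69  69  69  69  69  69  68  69]
 [ 85 106 117 108  90  78  67  58  68  73  73  71  70  70  69  69  69  69
   69  69  69  69  69  69  68  69]
 [104 102 102 101  87  76  72  59  60  67  70  69  69  69  69  69  69  69
   68  69  69  69  68  68  68  69]
 [110  91  79  76  68  65  72  68  60  62  67  69  69  69  69  69  69  69
   68  69  69  69  69  69  69  68]
 [101  88  76  71  70  72  74  79  72  63  67  69  69  68  69  68  70  69
   69  69  69  69  70  69  68  69]
 [ 72  72  73  74  75  77  76  77  76  66  68  69  69  69  69  69  69  69
   69  69  69  69  69  69  68  69]
 [ 64  63  71  77  77  75  73  70  69  69  69  69  69  70  69  70  69  69
   69  69  68  69  68  68  69  69]
 [ 67  66  74
[... 486 characters left out ...]
75  76  71
   62  58  58  56  58  61  65  69]
 [ 67  73  78  79  78  76  71  65  57  56  62  69  76  77  70  62  59  57
   56  58  61  65  71  75  78  79]
 [ 67  74  80  80  80  79  75  71  62  53  54  57  60  60  58  57  58  62
   67  72  75  78  79  81  81  80]
 [ 68  75  80  81  80  80  78  73  68  60  55  54  56  57  63  67  71  76
   79  79  81  81  81  81  82  82]
 [ 70  75  79  80  80  81  80  76  73  71  68  65  67  72  76  79  79  81
   81  81  81  82  81  82  85  88]
 [ 83  77  80  82  84  89  90  80  76  77  78  77  78  80  80  81  81  81
   82  82  83  84  91 100 108 118]
 [101  89  93 103 111 116 110  87  78  78  79  78  80  81  82  81  82  83
   86  92 101 110 122 132 138 140]]
```

Call:
move_arm --pt "-2 0 0 0 0 0 0" --pt "-4 0 0 0 0 0 0" --pt "-4 0 0 0 0 0 0"

```text
t: 56.45
ee_pos: [0.6366, 0.0007, 0.0507]
ee_rot: [180.0, -0.2, 180.0]
force: [-8.0, -0.4, 5.4]
opening: 0.0004
finger_force: 4.2
```

Call:
move_arm --pt "-2 0 0 0 0 0 0" --pt "-4 0 0 0 0 0 0" --pt "-4 0 0 0 0 0 0"

```text
t: 56.75
ee_pos: [0.6372, 0.0008, 0.0503]
ee_rot: [180.0, -0.6, 180.0]
force: [-29.1, 0.1, 21.1]
opening: 0.0006
finger_force: 16.0
```

The lever is against its closed stop (29 N). Now I'll work out a gripper heading that clears the lever and grease jar at the button.

Call:
move_arm --pt "10 0 0 0 0 0 0" --pt "40 0 0 0 0 0 0" --pt "60 0 -50 0 0 0 0" --pt "60 0 -100 0 0 0 0" --pt "60 0 -110 0 0 0 0"

```text
t: 57.25
ee_pos: [0.5841, 0.0006, 0.1662]
ee_rot: [-180.0, 0.4, 180.0]
force: [-0.2, 0.5, -0.5]
opening: 0.0004
finger_force: 0.0
```

```bash
python3 plan.py; python3 - <<'E'
from meas import *
T=np.load('top0.npy'); S=np.load('side0.npy'); hT,hS=hsv(T),hsv(S)
def lid(h,u,v,r):
    return min(((np.hypot(*(c-[u,v])),tuple(c),s[4]) for s,c,m in comps((h[...,1]<60)&(h[...,2]>165),20) ),key=lambda x:x[0])
a=lid(hT,379,138,9); b=lid(hS,424,233,9); print(a,b,tri(b[1],a[1]), onz('top',*a[1],.08))
h=hsv(viewer.capture('side'))
for s,c,_ in comps(h[...,2]<75,8,300):
    if np.hypot(*(c-np.array([378,223])))<12: print('ball',s,c)
g=onz('top',*a[1],.08)[:2]; c0=np.array([.666,-.0926]); ball=np.array([.662,.0005])
def clr(p,r,th):
    d=np.array([np.cos(th),np.sin(th)]); n=np.array([-d[1],d[0]]); q=p-c0; e=np.maximum(np.abs([q@d,q@n])-[.089,.038],0); return np.hypot(*e)-r
for th in range(-85,95,5):
    t=np.radians(th); m=min(clr(g,.035,t),clr(ball,.013,t)); 
    if m>.01: print(th,'psi',th+90,round(m*1e3,1))
E
```

```text
t 57.25 pos [584.1   0.6 166.2] rot [-179.98    0.39  179.98] F [-0.2  0.5 -0.5] op 0.4 ff 0.0
(np.float64(0.49563059928064396), (np.float64(378.75409836065575), np.float64(137.56967213114754)), np.int32(244)) (np.float64(1.8361023652538928), (np.float64(423.42560553633217), np.float64(234.7439446366782)), np.int32(289)) (array([ 0.76196557, -0.07573078,  0.07806342]), np.float64(8.929159411062306e-09)) [ 0.76152962 -0.07543002  0.08      ]
ball [378 219   7   7  45] [381. 222.]
```

```bash
python3 - <<'E'
import numpy as np
b=np.array([.666,-.0926]); g=np.array([.7615,-.0755]); ball=np.array([.662,.0005])
def clr(c0,p,r,th):
    d=np.array([np.cos(th),np.sin(th)]); n=np.array([-d[1],d[0]]); q=p-c0; e=np.maximum(np.abs([q@d,q@n])-[.089,.038],0); return np.hypot(*e)-r
for th in range(0,360,15):
    t=np.radians(th); d=np.array([np.cos(t),np.sin(t)]); c=b-.052*d
    m=min(clr(c,g,.035,t),clr(c,ball,.013,t)); 
    if m>.02: print('one finger',th,'psi',th+90,round(m*1e3,1),c,b-.104*d)
best=[]
for th in range(-90,90,5):
  for dx in np.arange(-.014,.001,.002):
    for dy in np.arange(-.014,.001,.002):
      if np.hypot(dx,dy)<=.0145:
        t=np.radians(th); c=b+[dx,dy]; best.append((min(clr(c,g,.035,t),clr(c,ball,.013,t)),th,dx,dy))
print(sorted(best)[-3:])
E
python3 plan.py
```

```text
one finger 0 psi 90 23.5 [ 0.614  -0.0926] [ 0.562  -0.0926]
one finger 15 psi 105 24.7 [ 0.61577186 -0.10605859] [ 0.56554371 -0.11951718]
one finger 90 psi 180 22.5 [ 0.666  -0.1446] [ 0.666  -0.1966]
one finger 105 psi 195 23.7 [ 0.67945859 -0.14282814] [ 0.69291718 -0.19305629]
[(np.float64(0.020762359185336136), -45, np.float64(-0.012), np.float64(-0.008)), (np.float64(0.020762359185336136), -45, np.float64(-0.008), np.float64(-0.012)), (np.float64(0.02076235918533615), -45, np.float64(-0.01), np.float64(-0.01))]
t 57.3 pos [584.5   0.6 166.3] rot [-179.98    0.43  179.98] F [2.2 1.  2. ] op -0.0 ff 0.0
```

Call:
move_arm --pt "-41 -73 0 0 0 0 91" --pt "-82 -145 0 0 0 0 91" --pt "-82 -145 0 0 0 0 91" --pt "-82 -145 0 0 0 0 91" --pt "-82 -145 0 0 0 0 91"

```text
t: 57.8
ee_pos: [0.6644, -0.1461, 0.1598]
ee_rot: [180.0, -0.0, 179.9]
force: [0.1, 0.3, 0.0]
opening: 0.0375
finger_force: 0.0
```

Call:
move_arm --pt "0 0 0 0 0 0 91" --pt "0 0 0 0 0 0 91" --pt "0 0 0 0 0 0 91" --pt "0 0 0 0 0 0 91"

```text
t: 58.2
ee_pos: [0.6636, -0.1435, 0.1612]
ee_rot: [180.0, 0.0, -180.0]
force: [-0.3, 0.2, 0.2]
opening: 0.0695
finger_force: 0.0
```

```bash
python3 plan.py 666,-144.6,10,180; python3 - <<'E'
from meas import *
s=viewer.capture('side'); t=viewer.capture('top'); h=hsv(s)
for q,c,_ in comps(h[...,2]<75,8,300):
    if np.hypot(*(c-np.array([380,222])))<8: print('ball',q,c)
E
```

```text
t 58.2 pos [ 663.6 -143.5  161.2] rot [ 180.      0.   -179.97] F [-0.3  0.2  0.2] op 69.5 ff 0.0
666,-144.6,10,180 -> [ -2.4  -1.1 151.2] rz 0.0 rows 4.0
ball [378 219   7   7  44] [381.06818182 222.04545455]
```

Call:
move_arm --pt "-2 -1 40 0 0 0 91" --pt "-2 -1 90 0 0 0 91" --pt "-2 -1 140 0 0 0 91" --pt "-2 -1 150 0 0 0 91" --pt "-2 -1 150 0 0 0 91"

```text
t: 58.8
ee_pos: [0.6649, -0.145, 0.0101]
ee_rot: [180.0, -0.2, 180.0]
force: [0.8, -0.1, 1.0]
opening: 0.091
finger_force: 0.0
```

Call:
move_arm --pt "0 0 4 0 0 0 91" --pt "0 0 8 0 0 0 91" --pt "0 0 8 0 0 0 91"

```text
t: 59.1
ee_pos: [0.6666, -0.1455, 0.0044]
ee_rot: [-180.0, 0.1, 180.0]
force: [-0.5, 0.9, 0.8]
opening: 0.0912
finger_force: 0.0
```

Call:
move_arm --pt "0 0 2 0 0 0 91" --pt "0 0 4 0 0 0 91" --pt "0 0 4 0 0 0 91"

```text
t: 59.4
ee_pos: [0.6658, -0.1453, -0.001]
ee_rot: [-180.0, -0.0, 180.0]
force: [-0.4, 0.0, 1.4]
opening: 0.0909
finger_force: 0.0
```

Call:
move_arm --pt "0 0 2 0 0 0 91" --pt "0 0 3 0 0 0 91" --pt "0 0 3 0 0 0 91"

```text
t: 59.7
ee_pos: [0.6659, -0.1454, -0.004]
ee_rot: [180.0, 0.0, 180.0]
force: [0.7, -0.4, 1.7]
opening: 0.0911
finger_force: 0.9
```

Call:
move_arm --pt "0 0 2 0 0 0 91" --pt "0 0 3 0 0 0 91" --pt "0 0 3 0 0 0 91"

```text
t: 60.0
ee_pos: [0.666, -0.1454, -0.007]
ee_rot: [-180.0, 0.0, 180.0]
force: [-0.0, 0.0, 4.0]
opening: 0.0909
finger_force: 1.8
```

Call:
move_arm --pt "0 0 2 0 0 0 91" --pt "0 0 3 0 0 0 91" --pt "0 0 3 0 0 0 91"

```text
t: 60.3
ee_pos: [0.666, -0.1454, -0.0093]
ee_rot: [180.0, 0.0, 180.0]
force: [-4.9, 0.6, 13.5]
opening: 0.0912
finger_force: 6.6
```

Call:
move_arm --pt "0 0 1 0 0 0 91" --pt "0 0 2 0 0 0 91" --pt "0 0 2 0 0 0 91"

```text
t: 60.6
ee_pos: [0.6663, -0.1454, -0.0097]
ee_rot: [180.0, -0.0, -180.0]
force: [-12.7, 1.0, 37.3]
opening: 0.0913
finger_force: 18.0
```

The button is bottomed out (37 N). Now I'll release it, retreat, check and hand in.

Call:
move_arm --pt "0 0 -20 0 0 0 91" --pt "0 0 -60 0 0 0 91" --pt "0 0 -110 0 0 0 91" --pt "0 0 -160 0 0 0 91" --pt "0 0 -190 0 0 0 91"

```text
t: 61.1
ee_pos: [0.6667, -0.1456, 0.1818]
ee_rot: [-180.0, 0.2, 180.0]
force: [1.0, -0.5, -1.3]
opening: 0.0908
finger_force: 0.0
```

Call:
move_arm --pt "0 -100 0 0 0 0 91" --pt "0 -150 0 0 0 0 91" --pt "0 -200 0 0 0 0 91" --pt "0 -200 0 0 0 0 91" --pt "0 -200 0 0 0 0 91"

```text
t: 61.6
ee_pos: [0.6649, -0.3505, 0.1775]
ee_rot: [-180.0, 0.0, 179.8]
force: [-0.8, 1.6, 0.8]
opening: 0.091
finger_force: 0.0
```

```bash
python3 plan.py; python3 - <<'E'
from meas import *
T=viewer.capture('top'); S=viewer.capture('side'); T0,S0=np.load('top0.npy'),np.load('side0.npy')
cv2.imwrite('pics/endT.png',T); cv2.imwrite('pics/endS.png',S)
R2=cv2.imread('pics/r2t.png')
h=hsv(S)
print('ball',[c for q,c,_ in comps(h[...,2]<75,8,300) if np.hypot(*(c-np.array([380,222])))<8])
for n,I,I0,pts in (('top',T,T0,dict(wrench=(404,261),oiler=(313,146),grease=(378,138),spacer=(315,250),bracket=(410,141),hub=(370,230))),('side',S,S0,dict(wrench=(291,327),oiler=(382,190),grease=(423,238),spacer=(272,231),hub=(315,273),bracket=(443,280)))):
    for k,p in pts.items():
        a,b=near(I,*p,15),near(I0,*p,15); print(n,k,a and a[2].round(1),b and b[2].round(1))
# rod leg ends: rod components in both views at z=.054
for n,I in(('top',T),('side',S)):
    hh=hsv(I); m=((I[...,2].astype(int)-I[...,0])>8)&(hh[...,1]<95)&(hh[...,2]>140); q=np.zeros_like(m)
    x0,y0,x1,y1=(250,160,345,235) if n=='top' else (285,150,370,245); q[y0:y1,x0:x1]=m[y0:y1,x0:x1]
    for s,c,mm in comps(q,80):
        ys,xs=np.nonzero(mm); P=np.array([onz(n,x,y,.054)[:2] for x,y in zip(xs,ys)]); print(n,'rod',s,c.round(1),P.mean(0).round(4))
E
```

```text
t 61.6 pos [ 664.9 -350.5  177.5] rot [-179.95    0.    179.76] F [-0.8  1.6  0.8] op 91.0 ff 0.0
ball [array([381.02439024, 222.12195122])]
top wrench [403.6 261.4] [403.8 261.4]
top oiler [312.1 148.1] [312.4 147.4]
top grease [376.2 141.3] [376.2 141.2]
top spacer [315.1 250.5] [315.1 250.6]
top bracket [410.  140.4] [409.9 140.5]
top hub [369.5 229.7] [369.3 229.6]
side wrench [290.8 326.6] [290.7 326.6]
side oiler None [381.8 189.8]
side grease None [421.1 243.1]
side spacer [271.5 231.6] [271.5 231.6]
side hub [315.3 272.2] [315.3 272.9]
side bracket None [444.1 280.8]
top rod [269 168  21  53 319] [278.6 194.3] [0.577 0.273]
top rod [302 175  25  52 344] [314.7 198.5] [0.5595 0.1487]
side rod [293 171  34  22 236] [308.4 182.7] [0.5426 0.2682]
side rod [299 191  52  33 457] [324.1 207.1] [0.5502 0.1491]
```

```bash
python3 -c "
from bench import manip
print(manip.job_done())"
```

```text
the job is handed in; nothing more can be done
None
```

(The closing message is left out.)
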